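Rinse the returned soda bottles at the courtyard valve

TASK

Rinse the returned soda bottles: stand every soda bottle from the slab upright in a free slot of the wooden rack, beside those already in it, and push the loose tee handle fully home on the ball valve's square spindle, in line with the groove on the spindle's end. Turn the water fully on with the handle and, once all the bottles are in the rack, press the push valve's spring head down to its stop and let it rise again. Then turn the valve fully off and leave the handle fitted; knock no bottle over, and leave the jar and everything else on the slab where it is.

Things in the scene. Friction and masses are not known exactly. Their poses are not given: they have to be found in the camera images.
- station: zinc tray (rim 20 mm high) that holds the rack, with the steel pipework fixed to it. Origin: under the tray's centre; x away from the robot. The supply pipe lies along y at x = -20 mm, 60 mm up, with ball valve and push valve, on the right of the tray; a spray bar (22 mm pipe) runs along y at x = 135 mm, 235 mm up, behind the rack, from y = -180 to 140 mm
- rack: wooden rack 188 x 272 mm, fixed; rails 62 mm and end boards 66 mm high. Six square slots 64 mm wide, 84 mm apart: two rows (x = -42 and +42 mm in the rack's frame) of three (y = -84, 0, +84 mm). A seated bottle stands on slats 12 mm above the origin. Origin: centre of its underside, 5 mm over the slab; x away from the robot, y along the rows
- handle: loose steel tee handle lying flat: bar 116 mm long (along x), 14 mm wide, 8 to 22 mm above its underside; in the middle a square hub 36 x 36 mm, 26 mm tall, with a vertical square through bore of 16 mm, sides along x and y. 200 g. Origin: centre of the hub's underside, z up. The same after half a turn
- stem (a joint): turn of the valve's square spindle, rad: 0 fully shut (stop), 1.571 fully open (stop), growing anticlockwise seen from above; found between 0 and 0.25; stays where it is left, takes about 0.2 N m
- spindle_seat (a point): foot of the upright square spindle (14 mm square, 30 mm tall, chamfered end) on the gland nut (32 mm diameter), 110 mm above the slab, where the fitted handle's underside rests; z up, x along the groove on its end, two flats lie along x. Turns with the spindle: off, x lies across the pipe; on, along it. The handle rocks about 0.15 rad each way before it turns the spindle
- head (a joint): travel of the push valve's spring head, m: 0 up, 0.012 down at its stop; 3 N to start, about 10 N at the stop; rises by itself when let go
- head_top (a point): centre of the top of the push valve's round steel head, 48 mm diameter, 150 mm above the slab when up, pressed straight down; stands 130 mm along the pipe from the spindle
- jar: a glass jar with a steel lid, 72 mm diameter, 105 mm tall, standing among the bottles; not a soda bottle, stays where it is. Origin: centre of its underside
- dish: white ceramic dish with crown caps, 132 mm across, 30 mm high; stays where it is. Origin: centre of its underside
- mallet: black rubber mallet lying on the left: head 64 mm diameter, 100 mm long, at the origin, handle 260 mm along its -x; stays
- brush: wooden scrubbing brush 160 x 55 x 45 mm; stays. Origin: centre of its underside
- wrench: steel wrench 220 mm long, lying behind the pipework; stays
- elbow: left-over steel pipe elbow, about 65 mm, at the back on the left; stays
- bottle1: empty green glass soda bottle standing upright on the slab, to be put in the rack; may be absent (None): body 55 mm diameter up to 97 mm, straight neck 26 mm diameter from 142 to 164 mm, lip 29 mm diameter from 166 mm to the mouth at 176 mm; 280 g. Origin: centre of its underside, z along the bottle to the mouth
- bottle2: empty green glass soda bottle standing upright on the slab, to be put in the rack; may be absent (None): body 55 mm diameter up to 97 mm, straight neck 26 mm diameter from 142 to 164 mm, lip 29 mm diameter from 166 mm to the mouth at 176 mm; 280 g. Origin: centre of its underside, z along the bottle to the mouth
- bottle3: empty green glass soda bottle standing upright on the slab, to be put in the rack; may be absent (None): body 55 mm diameter up to 97 mm, straight neck 26 mm diameter from 142 to 164 mm, lip 29 mm diameter from 166 mm to the mouth at 176 mm; 280 g. Origin: centre of its underside, z along the bottle to the mouth
- bottle4: empty green glass soda bottle standing upright on the slab, to be put in the rack; may be absent (None): body 55 mm diameter up to 97 mm, straight neck 26 mm diameter from 142 to 164 mm, lip 29 mm diameter from 166 mm to the mouth at 176 mm; 280 g. Origin: centre of its underside, z along the bottle to the mouth
- racked1: empty green glass soda bottle standing upright in the rack already, in the slot at x = -42, y = -84 mm; may be absent (None): body 55 mm diameter up to 97 mm, straight neck 26 mm diameter from 142 to 164 mm, lip 29 mm diameter from 166 mm to the mouth at 176 mm; 280 g. Origin: centre of its underside, z along the bottle to the mouth
- racked2: empty green glass soda bottle standing upright in the rack already, in the slot at x = -42, y = 0 mm; may be absent (None): body 55 mm diameter up to 97 mm, straight neck 26 mm diameter from 142 to 164 mm, lip 29 mm diameter from 166 mm to the mouth at 176 mm; 280 g. Origin: centre of its underside, z along the bottle to the mouth
- racked3: empty green glass soda bottle standing upright in the rack already, in the slot at x = -42, y = 84 mm; may be absent (None): body 55 mm diameter up to 97 mm, straight neck 26 mm diameter from 142 to 164 mm, lip 29 mm diameter from 166 mm to the mouth at 176 mm; 280 g. Origin: centre of its underside, z along the bottle to the mouth
- racked4: empty green glass soda bottle standing upright in the rack already, in the slot at x = 42, y = -84 mm; may be absent (None): body 55 mm diameter up to 97 mm, straight neck 26 mm diameter from 142 to 164 mm, lip 29 mm diameter from 166 mm to the mouth at 176 mm; 280 g. Origin: centre of its underside, z along the bottle to the mouth
- racked5: empty green glass soda bottle standing upright in the rack already, in the slot at x = 42, y = 0 mm; may be absent (None): body 55 mm diameter up to 97 mm, straight neck 26 mm diameter from 142 to 164 mm, lip 29 mm diameter from 166 mm to the mouth at 176 mm; 280 g. Origin: centre of its underside, z along the bottle to the mouth
- racked6: empty green glass soda bottle standing upright in the rack already, in the slot at x = 42, y = 84 mm; may be absent (None): body 55 mm diameter up to 97 mm, straight neck 26 mm diameter from 142 to 164 mm, lip 29 mm diameter from 166 mm to the mouth at 176 mm; 280 g. Origin: centre of its underside, z along the bottle to the mouth
There are look-alikes about, which are no part of the job. What is shaped like the bottle3 but orange is not meant.

How it is judged:
By the outcome, as a careful person would: the job done as asked, in the order asked, and still so for the second after the job is handed in, with the robot touching nothing.
Of bottle1, bottle2, bottle3, bottle4 only 3 to 4 are there at a start; the rules pass over those that are not, and their reading is None.
Of racked1, racked2, racked3, racked4, racked5, racked6 only 1 to 2 are there at a start; the rules pass over those that are not, and their reading is None.
At some moment in a run one of handle may be knocked a few centimetres aside while the robot is not near it.
Once in a run the grip may slacken for a moment while it holds something.
It also fails if it takes over 210 s, if anything falls off the work surface, if the arm or the gripper's body presses on something with over 40 N, if the wrist force passes 120 N, or if a joint passes its speed limit or range.

ROBOT

A 6-joint arm with a two-finger parallel gripper is mounted at the origin on the work surface. World frame = base frame: x ahead of the robot, y to its left, z up, the work surface at z = 0. Lengths are in m, angles in rad, forces in N, time in s.
With the tool pointing down it reaches from about 0.3 to 0.775 m from the base axis. Payload 14.6 kg.
Tool frame: the origin (TCP) lies midway between the tips of the shut fingers; the grasp point (between the pads) lies 19 mm behind it (ctrl.tcp_to_grasp is the z of the grasp point in the tool frame, in m); z points along the fingers, y is the line along which they close (so a half turn about z gives the same grasp; the last joint's range is limited). The gripper opens to 94 mm and grips with 3 to 60 N. Pads are 16 mm wide; open, the fingers measure 119 mm over their backs; the gripper's body (75 mm by 177 mm) begins 78 mm behind the grasp point.
Start: joints at [-1.29, 0.3, 1.521, -0, 1.321, -0.067], TCP at [0.187, -0.517, 0.205] pointing down, gripper open.
Joint ranges: [-3.03, 3.03], [-0.79, 2.21], [0.23, 2.52], [-1.04, 4.18], [0, 3.07], [-2.55, 2.55]. Speed limits (rad/s): [2.22, 2.22, 2.57, 3.14, 3.14, 3.14].

INTERFACE

Orientations are given as [roll, pitch, yaw] about the fixed x, y, z axes, in that order (R = Rz(yaw) Ry(pitch) Rx(roll)).
In Python, from station import monitor, camera, ctrl gives the robot as it stands.
- The arm moves only by the tool apply_moves, never from a script. Its argument "plan" is one flat list of numbers, 4 for each row, row after row: the shift along the tool's x, y, z in mm, then the turn about the tool's z in rad. In form: [dx, dy, dz, spin, dx, dy, dz, spin, ...]. A call has 1 to 20 rows; each row shifts and turns the commanded pose from where the row before left it, along the tool's axes as they then stand; what a row does not reach is not made up. A row lasts 1/10 s, in which the tool goes at most 50 mm and 8.59 degrees, less where a joint would pass 70% of its speed; a pose out of reach is approached as far as the arm can. A call is refused whole if a number of a shift passes 50 or a number of a turn 0.15, either way. A call with a gripper value outside its range is refused whole. "hand" is the gripper command: -1 is shut, 1 is fully open, values between are in proportion, set as the call begins (left out, the last holds). The fingers move at their own pace and stop on an object; "squeeze" is the grip in N (left out, the last holds). Time passes only in rows, so rows that do not move let the fingers close. It gives the time, the measured TCP pose, the force, the opening and the grip force at its end, in the units of the state.
- monitor.get_obs(): the state, without advancing time (a new reading comes with each control period).
- camera(name): name is "scene" or "side" or "wrist"; returns a dict with "image" (400x640x3 uint8, red, green, blue), "range_z" (400x640 float32, m along the optical axis (not along the pixel's ray), 0 where there is no reading), "mtx" (3x3 intrinsics, pixels), "rvec" (rotation vector, rad) and "tvec" (3), from world to camera coordinates, as OpenCV has them. Camera axes: x right, y down, z forward; pixel columns grow to the right and rows downward; lengths in m; the calibration is good to about 2 mm. A picture is of the moment at which its call begins.
- ctrl.hand_in(): hands the job in; it is judged then, once.
The state is a dict: "time_s": time; "qpos": joint angles; "joint_vel": joint speeds; "tau": joint torques, N m; "ee_pos": TCP position; "eef_rot": TCP orientation; "force": force on the tool from outside, world axes, zero at the start; "moment": the same for the moment, N m; "grip_width": finger opening in m; "grip_force": force on a finger pad.
Only numpy, scipy, OpenCV 4.12 (cv2) and the standard library are available. Lean on these libraries where they do the work, as an engineer would, in place of code of your own. Each camera call takes 0.05 s, during which the arm holds its last target. There are 200 camera calls.

## Working session

There is one attempt and no reset: what is moved stays moved. The work goes in short steps, Python scripts to look and compute and a tool call to move; the robot and the scene stay as the last step left them, time stands still between calls to the robot, and variables do not carry over. Pictures are saved under pics/ and viewed, at most 14 in all, crops included, and the job is handed in when it is done.

Besides the shell and the picture viewer there is one more tool, called after "Emit:" by a JSON object that holds its "method" and its "body". apply_moves: Moves the arm, as the interface text tells. Its arguments: {"type":"object","properties":{"plan":{"type":"array","items":{"type":"number"}},"hand":{"type":"number"},"squeeze":{"type":"number"}},"required":["plan"]}

```bash
mkdir -p pics; ls
cat > h.py <<'E'
import numpy as np, cv2
from station import monitor, camera, ctrl
def cam(n):
    c=camera(n); c['R']=cv2.Rodrigues(np.array(c['rvec'],float))[0]; c['t']=np.array(c['tvec'],float).ravel(); c['K']=np.array(c['mtx']); return c
def save(c,f,box=None,s=1):
    im=c['image'][:,:,::-1]
    if box: im=im[box[1]:box[3],box[0]:box[2]]
    cv2.imwrite('pics/'+f,cv2.resize(im,None,fx=s,fy=s,interpolation=cv2.INTER_CUBIC))
def plane(c,u,v,z):
    d=c['R'].T@np.linalg.inv(c['K'])@np.array([u,v,1.]); o=-c['R'].T@c['t']; return o+d*(z-o[2])/d[2]
def proj(c,p):
    q=c['K']@(c['R']@np.array(p,float)+c['t']); return q[:2]/q[2]
def cloud(c):
    v,u=np.mgrid[:400,:640]; Z=c['range_z']; P=np.stack([u,v,np.ones_like(u)],-1)@np.linalg.inv(c['K']).T*Z[...,None]
    W=(P-c['t'])@c['R']; W[Z<=0]=np.nan; return W
def st():
    o=monitor.get_obs(); return {k:np.round(o[k],3) for k in ('time_s','qpos','ee_pos','eef_rot','force','grip_width','grip_force')}
E
python3 - <<'E'
from h import *
for n in ('scene','side','wrist'):
    c=cam(n); save(c,n+'0.png'); print(n,np.round(-c['R'].T@c['t'],3),np.round(c['R'][2],2),c['K'][0,0])
    np.savez('/tmp/%s0.npz'%n,**c)
print(st(),ctrl.tcp_to_grasp)
E
```

```text
pics
scene [1.335 0.39  1.   ] [-0.65 -0.26 -0.71] 451.005494330616
side [-0.019  0.849  0.673] [ 0.48 -0.73 -0.5 ] 364.7097333262077
wrist [ 0.249 -0.496  0.384] [-0.21 -0.08 -0.97] 328.0284389198835
{'time_s': np.float64(0.15), 'qpos': array([-1.29 ,  0.3  ,  1.521, -0.   ,  1.321, -0.067]), 'ee_pos': array([ 0.187, -0.517,  0.205]), 'eef_rot': array([-3.141, -0.   ,  0.348]), 'force': array([ 0.214,  0.065, -0.16 ]), 'grip_width': np.float64(0.094), 'grip_force': np.float64(0.0)} -0.0188
```

View pics/scene0.png

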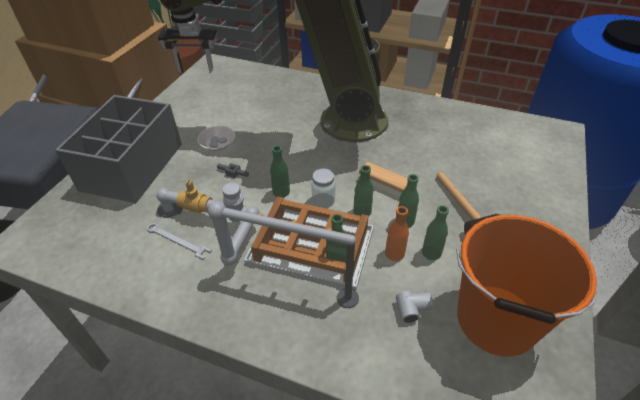

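View pics/side0.png

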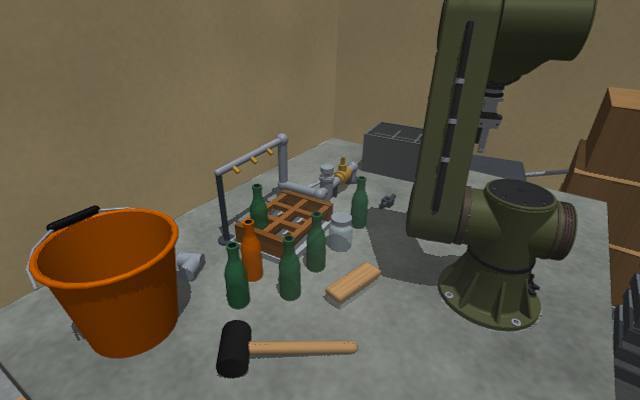

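Scene: green bottles with mouths at about (277,150), (365,170), (412,178), (441,210). The orange look-alike is at (402,212). There is one racked bottle at (338,220), the jar at (323,178), the loose handle at (233,170) and the brass ball valve with spindle at (190,190).

Run:
```python
from h import *
for n in ('scene','side'):
    c=dict(np.load('/tmp/%s0.npz'%n)); W=cloud(c); im=c['image']
    hsv=cv2.cvtColor(im,cv2.COLOR_RGB2HSV)
    g=((hsv[...,0]>45)&(hsv[...,0]<95)&(hsv[...,1]>90)).astype(np.uint8)
    k,l,s,ce=cv2.connectedComponentsWithStats(g)
    print(n)
    for i in range(1,k):
        if s[i,4]<100: continue
        m=l==i; P=W[m]; 
        if np.nanmax(P[:,2])>0.3: continue
        # lip band
        zt=np.nanmax(P[:,2]); Q=P[P[:,2]>0.10]
        nk=P[(P[:,2]>zt-0.033)&(P[:,2]<zt-.012)]
        v,u=np.where(m); top=v.min(); uc=u[v<=top+3].mean()
        print(s[i],'ztop %.3f'%zt,'neck mean',np.round(np.nanmean(nk,0),3),len(nk),'top px',uc,top)
    # wood
    w=((hsv[...,0]>5)&(hsv[...,0]<18)&(hsv[...,1]>110))
    m=w&(W[...,2]>0.058)&(W[...,2]<0.076)&(W[...,0]>.3)
    k,l,s,ce=cv2.connectedComponentsWithStats(m.astype(np.uint8))
    i=1+np.argmax(s[1:,4]); P=W[m][:, :2]
    print('wood',s[i],cv2.minAreaRect((P*1000).astype(np.float32)),np.percentile(W[m][:,2],[5,50,95]))
c=dict(np.load('/tmp/scene0.npz'))
save(c,'crop1.png',(130,130,290,270),4)
c=dict(np.load('/tmp/side0.npz')); save(c,'crop2.png',(290,140,410,230),5)
```

```text
scene
wood [ 252  226   94   44 1060] ((634.7081909179688, 300.59716796875), (399.5472412109375, 726.5571899414062), 14.43200397491455) [0.0609839  0.06833506 0.07406592]
side
[250 184  18  46 523] ztop 0.196 neck mean [0.638 0.166 0.173] 47 top px 256.0869565217391 184
[356 188  11  20 154] ztop 0.148 neck mean [ 0.429 -0.088  0.125] 63 top px 361.36842105263156 188
[307 225  18  22 232] ztop 0.148 neck mean [0.423 0.176 0.124] 106 top px 317.14285714285717 225
[ 225  242   24   67 1090] ztop 0.179 neck mean [0.505 0.397 0.156] 66 top px 232.08 242
[279 245  21  50 549] ztop 0.163 neck mean [0.416 0.303 0.138] 80 top px 289.625 245
wood [ 254  190   79   56 1499] ((612.7214965820312, 307.0070495605469), (756.0305786132812, 253.00938415527344), 85.8283920288086) [0.0592142  0.0673403  0.07351669]
```

View pics/crop1.png

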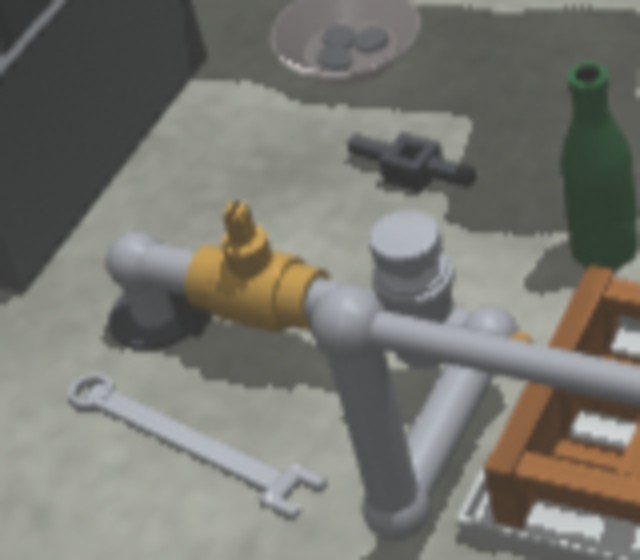

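View pics/wrist0.png

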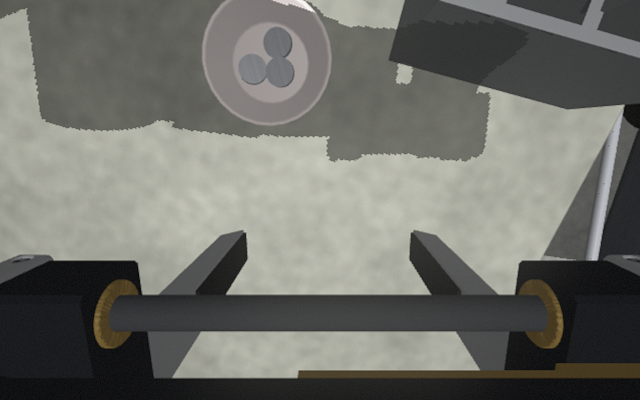

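The crop shows the handle's bore at scene (232,167.5) with bar ends (217.5,166) and (247.5,174), and the spindle's grooved end at (189,181). The push head top is at about (231,187). The wrist view shows only the dish.

```bash
cat >> h.py <<'E'
from scipy.optimize import least_squares
from scipy.spatial import cKDTree
def circ(P,r,cen):
    # P points on the seen side of upright cylinder radius r; init pushed away from camera
    m=np.nanmedian(P[:,:2],0); d=m-cen[:2]; d/=np.linalg.norm(d)
    f=least_squares(lambda c:np.hypot(*(P[:,:2]-c).T)-r,m+d*r*.7,loss='soft_l1',f_scale=.002); return f.x,np.sqrt(np.mean(f.fun**2))
def bottles(c,zl=.143,zh=.163,r=.013,hue=(40,100),sat=60):
    W=cloud(c); hsv=cv2.cvtColor(c['image'],cv2.COLOR_RGB2HSV); cen=-c['R'].T@c['t']
    m=(hsv[...,0]>hue[0])&(hsv[...,0]<hue[1])&(hsv[...,1]>sat)&(W[...,2]>zl)&(W[...,2]<zh)&(W[...,0]>.2)&(W[...,0]<.95)&(abs(W[...,1])<.6)
    k,l,s,ce=cv2.connectedComponentsWithStats(m.astype(np.uint8)); out=[]
    for i in range(1,k):
        if s[i,4]<12: continue
        x,e=circ(W[l==i],r,cen); out.append((np.round(x,4),round(e,4),s[i,4],np.round(ce[i],1)))
    return out
E
python3 - <<'E'
from h import *
for n in ('scene','side'):
    c=dict(np.load('/tmp/%s0.npz'%n)); W=cloud(c); hsv=cv2.cvtColor(c['image'],cv2.COLOR_RGB2HSV)
    print(n)
    for b in bottles(c): print(' neck',b)
    for b in bottles(c,.03,.095,.0275): print(' body',b)
    print('  hsv at mouths',[hsv[v,u].tolist() for u,v in ((278,165),(363,185),(402,225))])
    m=(hsv[...,0]>3)&(hsv[...,0]<20)&(hsv[...,1]>90)&(W[...,2]>.063)&(W[...,2]<.075)&(W[...,0]>.4)&(W[...,0]<.8)&(W[...,1]<.3)&(W[...,1]>-.15)
    k,l,s,ce=cv2.connectedComponentsWithStats(m.astype(np.uint8)); i=1+np.argmax(s[1:,4]); P=W[m]
    # drop orange bottle etc by neighbours
    print(' wood',cv2.minAreaRect((P[:,:2]*1000).astype(np.float32)),len(P))
c=dict(np.load('/tmp/scene0.npz')); W=cloud(c)
for nm,u,v,z in (('bore',232,167.5,.026),('e1',217.5,166,.018),('e2',247.5,173.7,.018),('spindle',189,181.5,.14),('head',231,184.5,.15)):
    print(nm,plane(c,u,v,z).round(4),W[int(v),int(u)].round(4))
m=(abs(W[...,2]-.15)<.004)&(W[...,1]<0.02)&(W[...,1]>-.3)&(W[...,0]>.4); v,u=np.where(m); print('headcloud',np.nanmedian(W[m],0),m.sum(),u.min(),u.max(),v.min(),v.max())
# spray bar
m=(W[...,2]>.225)&(W[...,2]<.25)&(W[...,0]>.5)&(W[...,0]<.95); P=W[m][:,:2]; print('bar',cv2.fitLine((P*1000).astype(np.float32),cv2.DIST_HUBER,0,.01,.01).ravel(),P[:,1].min(),P[:,1].max())
E
```

```text
scene
 body (array([ 0.4368, -0.0974]), np.float64(0.0018), np.int32(32), array([278.3, 181.1]))
  hsv at mouths [[65, 71, 72], [62, 65, 75], [13, 144, 101]]
 wood ((606.9141845703125, 118.52043151855469), (197.85096740722656, 364.2723388671875), 4.218349933624268) 2122
side
 neck (array([ 0.437 , -0.1002]), np.float64(0.0015), np.int32(40), array([360.8, 185.9]))
 neck (array([0.6444, 0.1582]), np.float64(0.0019), np.int32(69), array([257.4, 199.9]))
 neck (array([0.4313, 0.1643]), np.float64(0.0012), np.int32(57), array([315.9, 223.4]))
 neck (array([0.4236, 0.2937]), np.float64(0.0012), np.int32(69), array([288.5, 248.6]))
 neck (array([0.5124, 0.3895]), np.float64(0.0011), np.int32(76), array([233.3, 255.9]))
 body (array([ 0.4377, -0.1012]), np.float64(0.0019), np.int32(259), array([358.7, 212. ]))
 body (array([0.646 , 0.1563]), np.float64(0.0017), np.int32(124), array([260.6, 222.8]))
 body (array([0.4317, 0.1636]), np.float64(0.0013), np.int32(340), array([315.5, 253.6]))
 body (array([0.424 , 0.2933]), np.float64(0.0011), np.int32(412), array([289.4, 281.2]))
 body (array([0.5127, 0.3888]), np.float64(0.0011), np.int32(444), array([236.8, 288.9]))
  hsv at mouths [[75, 8, 64], [68, 86, 65], [53, 13, 76]]
 wood ((608.342041015625, 118.5959243774414), (197.16275024414062, 369.5159912109375), 2.6149749755859375) 1354
bore [ 0.4147 -0.2847  0.026 ] [ 0.4043 -0.2919  0.0174]
e1 [ 0.4171 -0.3389  0.018 ] [ 0.4175 -0.3405  0.0179]
e2 [ 0.4165 -0.2283  0.018 ] [ 0.4182 -0.2286  0.0224]
spindle [ 0.6158 -0.2902  0.14  ] [ 0.6149 -0.2906  0.1409]
head [ 0.5947 -0.1674  0.15  ] [ 0.5931 -0.1682  0.1502]
headcloud [ 0.61096214 -0.15430699  0.15049509] 226 217 281 156 240
bar [ 1.5032887e-01 -9.8863602e-01  7.3782007e+02  1.4056451e+02] -0.11446867032538575 0.7107888162372041
```

Run:
```python
from h import *
c=dict(np.load('/tmp/scene0.npz')); W=cloud(c); hsv=cv2.cvtColor(c['image'],cv2.COLOR_RGB2HSV)
for b in bottles(c,sat=30): print(' neck',b)
for b in bottles(c,.03,.095,.0275,sat=30): print(' body',b)
u,v=np.meshgrid(range(640),range(400))
m=(W[...,2]>.23)&(W[...,2]<.25)&(W[...,0]>.5)&(W[...,0]<.95)&(W[...,1]<.19)&(W[...,1]>-.08)&(u<360); P=W[m][:,:2]; l=cv2.fitLine((P*1000).astype(np.float32),cv2.DIST_HUBER,0,.01,.01).ravel(); print('bar',l,m.sum(),np.arctan(-l[0]/l[1]))
for n in ('scene','side'):
    c=dict(np.load('/tmp/%s0.npz'%n)); W=cloud(c); hsv=cv2.cvtColor(c['image'],cv2.COLOR_RGB2HSV)
    m=(hsv[...,0]>3)&(hsv[...,0]<20)&(hsv[...,1]>90)&(W[...,2]>.058)&(W[...,2]<.076)&(W[...,0]>.4)&(W[...,0]<.8)&(W[...,1]<.3)&(W[...,1]>-.15)
    P=W[m]; T=cKDTree([[.645,.157]])
    # exclude orange bottle: fit its location first
    ob=bottles(c,hue=(3,20),sat=90); print('orange',ob)
    o=np.array([b[0] for b in ob if b[0][0]>.5][0]); P=P[np.hypot(*(P[:,:2]-o).T)>.04]
    print(' wood',cv2.minAreaRect((P[:,:2]*1000).astype(np.float32)),len(P))
    # robust yaw & extents
    yaw=.155; a=np.array([np.cos(yaw),np.sin(yaw)]); b=np.array([-a[1],a[0]])
    for d in (a,b): print(np.percentile(P[:,:2]@d,[0,.5,1,2,98,99,99.5,100]).round(4))
    m=(abs(W[...,2]-.15)<.003)&(W[...,1]<-.12)&(W[...,1]>-.21)&(W[...,0]>.56)&(W[...,0]<.66); Q=W[m]
    if m.sum()>5: print('head',cv2.minEnclosingCircle((Q[:,:2]*1000).astype(np.float32)),Q.mean(0),m.sum())
    m=(W[...,2]>.122)&(W[...,2]<.145)&(W[...,1]<-.26)&(W[...,1]>-.32)&(W[...,0]>.57)&(W[...,0]<.66); Q=W[m]
    print('spindle',len(Q),Q.min(0),Q.max(0),Q.mean(0)) if len(Q) else 0
    m=(W[...,2]>.005)&(W[...,2]<.04)&(W[...,1]<-.2)&(W[...,1]>-.37)&(W[...,0]>.35)&(W[...,0]<.47)&(hsv[...,2]<90); Q=W[m]
    if len(Q)>10: print('handle',len(Q),cv2.minAreaRect((Q[:,:2]*1000).astype(np.float32)),Q[:,2].max())
c=dict(np.load('/tmp/side0.npz')); 
for P in ((.6158,-.2902,.14),(.5947,-.1674,.15),(.4147,-.2847,.026)): print(proj(c,P))
save(c,'crop2.png',(310,140,410,220),6)
```

```text
neck (array([ 0.4384, -0.101 ]), np.float64(0.0017), np.int32(48), array([277.2, 156.6]))
 neck (array([0.4313, 0.1633]), np.float64(0.0013), np.int32(45), array([364.6, 176.6]))
 neck (array([0.4238, 0.2941]), np.float64(0.0016), np.int32(46), array([411.3, 186. ]))
 neck (array([0.5125, 0.3894]), np.float64(0.0013), np.int32(51), array([440.4, 218. ]))
 neck (array([0.644 , 0.1585]), np.float64(0.0014), np.int32(18), array([340.9, 230.2]))
 body (array([ 0.4376, -0.1012]), np.float64(0.0018), np.int32(270), array([279.8, 181.9]))
 body (array([0.431 , 0.1636]), np.float64(0.0016), np.int32(291), array([362.6, 202.1]))
 body (array([0.4227, 0.2936]), np.float64(0.0015), np.int32(158), array([410.1, 210.9]))
 body (array([0.5119, 0.3893]), np.float64(0.0014), np.int32(330), array([433.5, 243.8]))
 body (array([0.6452, 0.1564]), np.float64(0.0011), np.int32(187), array([336.5, 254.3]))
bar [ 8.0986954e-02 -9.9671519e-01  7.5135760e+02  5.7733257e+01] 1142 0.08107574
orange [(array([0.5516, 0.2949]), np.float64(0.0013), np.int32(54), array([400.2, 219.2])), (array([0.5669, 0.5424]), np
[... 992 characters left out ...]
8.6, 288. ]))]
 wood ((608.0968017578125, 72.19216918945312), (197.2092742919922, 275.0487060546875), 3.7528131008148193) 1588
[0.5031 0.5072 0.5095 0.5116 0.7076 0.7124 0.7151 0.7211]
[-0.166  -0.1605 -0.1579 -0.1541  0.1162  0.1178  0.1183  0.1203]
head ((602.89306640625, -157.91017150878906), 27.71048927307129) [ 0.60320516 -0.15856205  0.15038748] 68
spindle 24 [ 0.60718616 -0.29964402  0.12238149] [ 0.62196584 -0.28086627  0.1422196 ] [ 0.61366238 -0.28840041  0.13300564]
handle 148 ((411.6935729980469, -282.0520935058594), (114.91497802734375, 38.452083587646484), 88.70687866210938) 0.029445346836878897
[342.68270215 157.14799651]
[330.41507363 166.63296152]
[387.27593419 198.63085174]
```

View pics/crop2.png

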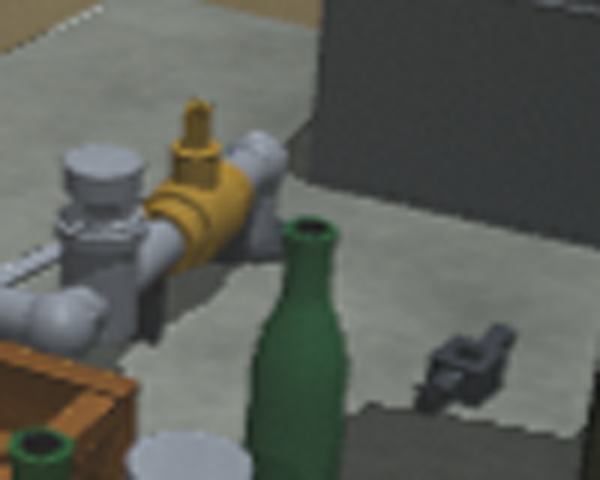

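Crop 2 agrees with the scene crop: the spindle is at side (343,157), the handle at (387,199) and the head at (327,167). Measured so far:

| Item | World position (m) |
|---|---|
| Station yaw | about 0.073 rad |
| Rack centre | (0.609, 0.072); the racked bottle sits at slot (42,84), which fits |
| Spindle | (0.616, -0.2895) |
| Head | (0.607, -0.1605), 129 mm from the spindle, matching the 130 mm given |
| Handle | (0.415, -0.283), bar along world y |

I'll fit the handle first, starting with a look from above it.

Emit:
{"method": "apply_moves", "body": {"plan": [29, -14, -2, 0, 29, -14, -2, 0, 29, -14, -2, 0, 29, -14, -2, 0, 29, -14, -2, 0, 29, -14, -2, 0, 29, -14, -2, 0, 29, -14, -2, 0, 29, -14, -2, 0, 29, -14, -2, 0, 0, 0, 0, -0.122, 0, 0, 0, -0.122, 0, 0, 0, -0.122, 0, 0, 0, -0.122, 0, 0, 0, -0.122, 0, 0, 0, -0.122, 0, 0, 0, -0.122, 0, 0, 0, -0.122, 0, 0, 0, -0.122, 0, 0, 0, -0.122], "hand": 1, "squeeze": 60}}

```text
time_s: 2.15
ee_pos: [0.4123, -0.2865, 0.2253]
eef_rot: [-3.141, -0.0, 1.573]
force: [0.8, -0.0, -0.1]
grip_width: 0.0938
grip_force: 0.0
```

```bash
cat >> h.py <<'E'
def togo(x,y,z,yaw):
    o=monitor.get_obs(); p=o['ee_pos']; w=o['eef_rot'][2]; d=np.array([x,y])-p[:2]
    return 'tool dx %.1f dy %.1f dz %.1f mm; spin %.3f (axes at yaw %.3f)'%(1e3*(d[0]*np.cos(w)+d[1]*np.sin(w)),1e3*(d[0]*np.sin(w)-d[1]*np.cos(w)),1e3*(p[2]-z),w-yaw,w)
E
python3 - <<'E'
from h import *
print(st()); c=cam('wrist'); save(c,'w1.png'); W=cloud(c)
np.savez('/tmp/w1.npz',**c)
for z0,z1 in ((.014,.0235),(.0235,.03)):
    m=(W[...,2]>z0)&(W[...,2]<z1)&(abs(W[...,0]-.415)<.09)&(abs(W[...,1]+.283)<.09); P=W[m]; v,u=np.where(m)
    print(m.sum(),cv2.minAreaRect((P[:,:2]*1000).astype(np.float32)) if m.sum()>3 else 0)
E
```

```text
{'time_s': np.float64(2.15), 'qpos': array([-0.68 ,  0.177,  1.626,  0.   ,  1.339, -0.682]), 'ee_pos': array([ 0.412, -0.287,  0.225]), 'eef_rot': array([-3.141, -0.   ,  1.573]), 'force': array([ 0.765, -0.01 , -0.107]), 'grip_width': np.float64(0.094), 'grip_force': np.float64(0.0)}
792 ((396.2809753417969, -312.9480285644531), (172.85537719726562, 64.79781341552734), 59.26413345336914)
835 ((389.5755615234375, -312.863525390625), (161.8722686767578, 54.41748809814453), 54.718692779541016)
```

View pics/w1.png

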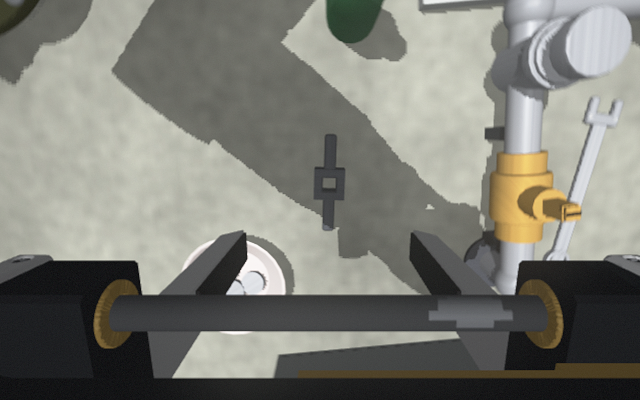

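The wrist view shows the handle's bore at (329.5,183.5) and bar ends at (331,136) and (327,228). The spindle top is at about (572,212).

Run:
```python
from h import *
c=dict(np.load('/tmp/w1.npz')); im=c['image']; g=im.max(-1)
print(g[183,305:355].tolist())
m=np.zeros_like(g); m[130:236,308:350]=(g[130:236,308:350]<62)
k,l,s,ce=cv2.connectedComponentsWithStats(m); i=1+np.argmax(s[1:,4]); v,u=np.where(l==i); print(s[i],ce[i])
P=np.array([plane(c,a,b,.022)[:2] for a,b in zip(u,v)]); r=cv2.minAreaRect((P*1000).astype(np.float32)); print(r)
l=cv2.fitLine((P*1000).astype(np.float32),cv2.DIST_L2,0,.01,.01).ravel(); print(l,np.arctan2(l[1],l[0])%np.pi)
b=plane(c,329.5,183.5,.026); print('bore',b)
for q in ((572,208),(572,213)): print(plane(c,*q,.14))
W=cloud(c); print(W[183,315],W[178,322])
print(togo(b[0],b[1],.003,1.6))
save(c,'w1c.png',(540,180,600,240),8)
```

```text
[108, 109, 110, 110, 111, 110, 110, 112, 101, 78, 71, 71, 71, 72, 73, 70, 65, 77, 103, 110, 109, 110, 109, 108, 107, 107, 108, 108, 107, 111, 88, 60, 65, 72, 72, 71, 73, 69, 71, 84, 107, 112, 114, 111, 115, 113, 113, 113, 113, 112]
[322 182  15  11  67] [329.62686567 189.62686567]
((414.6049499511719, -287.87811279296875), (16.59368133544922, 11.966508865356445), 0.41534218192100525)
[ 9.8858583e-01  1.5065877e-01  4.1537527e+02 -2.9096661e+02] 0.15123463
bore [ 0.41518245 -0.28298995  0.026     ]
[ 0.61592675 -0.28492762  0.14      ]
[ 0.61665251 -0.28920984  0.14      ]
[ 0.39829417 -0.2823234   0.02665207] [ 0.40599349 -0.28037465 -0.00068466]
tool dx 3.5 dy 2.9 dz 222.3 mm; spin -0.020 (axes at yaw 1.580)
```

Run:
```python
from h import *
c=dict(np.load('/tmp/w1.npz')); g=c['image'].max(-1); hsv=cv2.cvtColor(c['image'],cv2.COLOR_RGB2HSV)
lo=[];hi=[]
for v in range(138,226,2):
    row=g[v,310:350].astype(float); med=np.median(np.r_[row[:5],row[-5:]]); x=np.where(row<med*.8)[0]
    if len(x): print(v,x.min()+310,x.max()+310,int(med),end=' | ')
    (lo if v<164 else hi if v>202 else []).append((x.mean()+310,v)) if len(x) else 0
a=np.median(lo,0);b=np.median(hi,0); A=plane(c,*a,.022);B=plane(c,*b,.022); print('\n',a,b,A,B,np.arctan2(*(A-B)[[1,0]]))
```

```text
138 325 336 111 | 140 325 336 110 | 142 325 336 111 | 144 324 336 112 | 146 324 336 111 | 148 324 336 110 | 150 324 336 110 | 152 324 335 109 | 154 324 335 110 | 156 324 335 110 | 158 324 335 108 | 160 324 335 109 | 162 324 335 108 | 164 324 335 108 | 166 324 335 108 | 168 314 344 107 | 170 314 344 108 | 172 314 344 107 | 174 314 344 109 | 176 314 344 110 | 178 314 344 110 | 180 314 344 111 | 182 314 344 110 | 184 314 344 111 | 186 314 344 111 | 188 314 344 109 | 190 314 343 109 | 192 314 343 107 | 194 314 343 107 | 196 314 343 109 | 198 314 343 107 | 200 323 334 108 | 202 323 334 108 | 204 323 333 108 | 206 323 333 109 | 208 323 333 109 | 210 323 333 107 | 212 317 349 143 | 214 320 349 144 | 216 321 349 142 | 218 323 349 142 | 220 323 349 142 | 222 323 349 144 | 224 323 349 145 | 
 [330. 150.] [334.5 214. ] [ 0.41567424 -0.24462417  0.022     ] [ 0.42133328 -0.32074854  0.022     ] 1.6449993402664504
```

View pics/w1c.png

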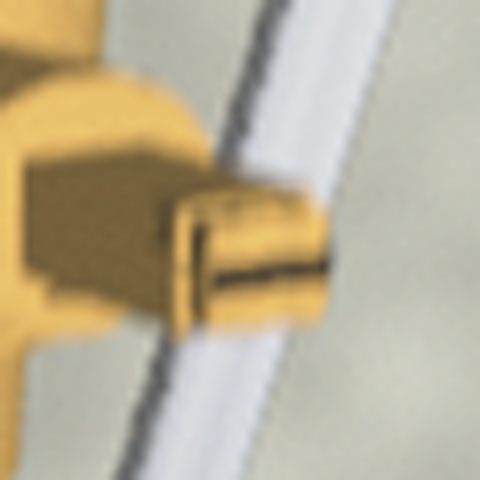

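Emit:
{"method": "apply_moves", "body": {"plan": [3.5, 3, 20, 0.03, 0, 0, 25, 0, 0, 0, 25, 0, 0, 0, 25, 0, 0, 0, 25, 0, 0, 0, 25, 0, 0, 0, 20, 0, 0, 0, 15, 0, 0, 0, 15, 0, 0, 0, 10, 0, 0, 0, 8, 0, 0, 0, 5, 0, 0, 0, 0, 0, 0, 0, 0, 0], "hand": 1}}

```text
time_s: 3.6
ee_pos: [0.4156, -0.2832, 0.0078]
eef_rot: [3.141, 0.0, 1.538]
force: [0.3, 0.5, -0.3]
grip_width: 0.0936
grip_force: 0.0
```

Run:
```python
from h import *
c=dict(np.load('/tmp/w1.npz'))
A=plane(c,330.3,146,.022);B=plane(c,328.4,207,.022); print('bar yaw',np.arctan2(*(A-B)[[1,0]]))
a=plane(c,540+210/8,180+278/8,.14);b=plane(c,540+330/8,180+264/8,.14); print('groove',a,b,(a+b)/2,np.arctan2(*(b-a)[[1,0]]))
print(st(),togo(.4152,-.283,.004,1.545))
```

```text
bar yaw 1.5425131284031124
groove [ 0.61210592 -0.29072278  0.14      ] [ 0.62436801 -0.28919858  0.14      ] [ 0.61823696 -0.28996068  0.14      ] 0.12366817047739934
{'time_s': np.float64(3.6), 'qpos': array([-0.671,  0.461,  1.82 ,  0.   ,  0.86 , -0.638]), 'ee_pos': array([ 0.416, -0.283,  0.008]), 'eef_rot': array([3.141, 0.   , 1.538]), 'force': array([ 0.282,  0.506, -0.309]), 'grip_width': np.float64(0.094), 'grip_force': np.float64(0.0)} tool dx 0.2 dy -0.4 dz 3.8 mm; spin -0.007 (axes at yaw 1.538)
```

Emit:
{"method": "apply_moves", "body": {"plan": [0, 0, 4, 0, 0, 0, 0, 0]}}

```text
time_s: 3.8
ee_pos: [0.4153, -0.2831, 0.0033]
eef_rot: [-3.142, -0.0, 1.538]
force: [0.5, 0.1, 0.5]
grip_width: 0.094
grip_force: 0.0
```

Emit:
{"method": "apply_moves", "body": {"plan": [0, 0, 0, 0, 0, 0, 0, 0, 0, 0, 0, 0, 0, 0, 0, 0, 0, 0, 0, 0, 0, 0, 0, 0, 0, 0, 0, 0, 0, 0, -15, 0, 0, 0, -20, 0, 0, 0, -25, 0, 0, 0, -25, 0, 0, 0, -25, 0, 0, 0, -25, 0, 0, 0, -25, 0, 0, 0, -20, 0, 0, 0, -15, 0], "hand": -1, "squeeze": 60}}

```text
time_s: 5.4
ee_pos: [0.4154, -0.2831, 0.1996]
eef_rot: [3.141, 0.0, 1.538]
force: [0.3, -0.1, -2.6]
grip_width: 0.0355
grip_force: 60.0
```

Run:
```python
from h import *
c=dict(np.load('/tmp/scene0.npz')); W=cloud(c)
m=(W[...,2]>.03)&(W[...,1]<-.33)&(W[...,0]>.25)&(W[...,0]<.8); P=W[m]; print('crate',np.percentile(P,[1,50,99],axis=0).round(3))
print(st(),togo(.56,-.35,.2,1.54))
```

```text
crate [[ 0.344 -0.732  0.032]
 [ 0.547 -0.599  0.124]
 [ 0.659 -0.353  0.173]]
{'time_s': np.float64(5.4), 'qpos': array([-0.671,  0.199,  1.661,  0.   ,  1.281, -0.638]), 'ee_pos': array([ 0.415, -0.283,  0.2  ]), 'eef_rot': array([3.141, 0.   , 1.538]), 'force': array([ 0.263, -0.066, -2.587]), 'grip_width': np.float64(0.035), 'grip_force': np.float64(59.985)} tool dx -62.1 dy 146.8 dz -0.4 mm; spin -0.002 (axes at yaw 1.538)
```

Held at 36 mm across the hub. Next I'll move to view the spindle.

Emit:
{"method": "apply_moves", "body": {"plan": [-6, 15, -1, 0, -6, 15, -1, 0, -6, 15, -1, 0, -6, 15, -1, 0, -6, 15, -1, 0, -6, 15, -1, 0, -6, 15, -1, 0, -6, 15, -1, 0, -6, 15, -1, 0, -6, 12, -1, 0, 0, 0, 0, 0, 0, 0, 0, 0]}}

```text
time_s: 6.6
ee_pos: [0.5599, -0.3477, 0.2077]
eef_rot: [-3.141, -0.001, 1.538]
force: [-0.1, -0.1, -2.6]
grip_width: 0.0356
grip_force: 60.0
```

Run:
```python
from h import *
c=cam('wrist'); np.savez('/tmp/w2.npz',**c); print(st()); q=proj(c,(.617,-.29,.14)); print(q); print(proj(c,(.607,-.1605,.15)))
u,v=q.astype(int); save(c,'w2.png'); x0=max(0,u-50);y0=max(0,v-40); save(c,'w2c.png',(x0,y0,x0+100,y0+80),7); print(x0,y0)
```

```text
{'time_s': np.float64(6.65), 'qpos': array([-0.611,  0.548,  1.166,  0.   ,  1.428, -0.578]), 'ee_pos': array([ 0.56 , -0.348,  0.208]), 'eef_rot': array([-3.141e+00, -1.000e-03,  1.538e+00]), 'force': array([ 0.173, -0.778, -2.505]), 'grip_width': np.float64(0.035), 'grip_force': np.float64(59.985)}
[401.46075818 136.7948629 ]
[392.40198748 -75.75565838]
351 96
```

View pics/w2c.png

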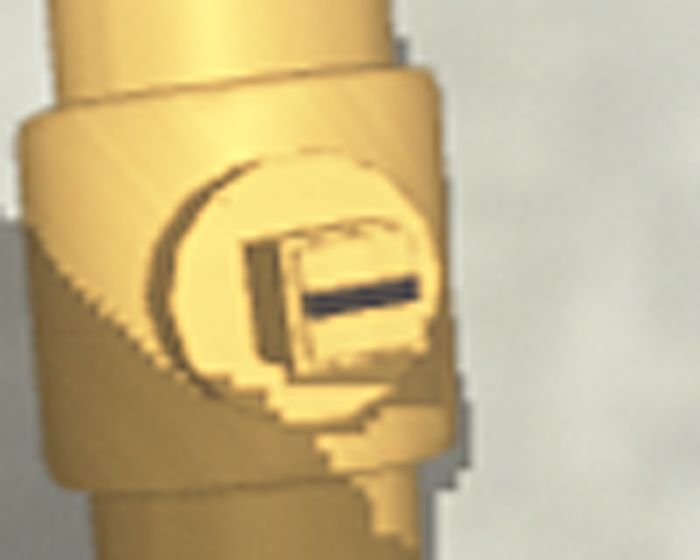

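The crop shows the groove from full-image (394.3,139.6) to (410.9,137.0), centre (402.6,138.3). The gland nut's circle is centred at about (394,137).

Run:
```python
from h import *
c=dict(np.load('/tmp/w2.npz'))
a=plane(c,394.3,139.6,.14);b=plane(c,410.9,137.0,.14); print((a+b)/2,np.arctan2(*(b-a)[[1,0]]),np.linalg.norm(b-a))
print('gland',plane(c,394.1,137.1,.11))
# pipe direction from crop edges of valve body (symmetry): left edge (50,0)-(60,105)? right (390,30)-(385,0)
p=(.6175,-.290); print(togo(*p,.165,.125))
```

```text
[ 0.61785428 -0.29111784  0.14      ] 0.12018049907692274 0.01230925907247515
gland [ 0.61748006 -0.2908426   0.11      ]
tool dx 59.5 dy 55.8 dz 43.0 mm; spin 1.413 (axes at yaw 1.538)
```

Emit:
{"method": "apply_moves", "body": {"plan": [10, 9, 0, 0, 15, 14, 0, 0, 15, 14, 0, 0, 12, 12, 0, 0, 6.6, 6.9, 0, 0, 0, 0, 0, 0.142, 0, 0, 0, 0.142, 0, 0, 0, 0.142, 0, 0, 0, 0.142, 0, 0, 0, 0.142, 0, 0, 0, 0.142, 0, 0, 0, 0.142, 0, 0, 0, 0.142, 0, 0, 0, 0.142, 0, 0, 0, 0.138, 0, 0, 15, 0, 0, 0, 15, 0, 0, 0, 8, 0, 0, 0, 0, 0]}}

```text
time_s: 8.55
ee_pos: [0.6175, -0.2908, 0.1681]
eef_rot: [-3.14, 0.003, 0.124]
force: [0.4, 0.2, -2.5]
grip_width: 0.035
grip_force: 60.0
```

Run:
```python
from h import *
print(st(),togo(.6177,-.291,.1135,.122))
```

```text
{'time_s': np.float64(8.55), 'qpos': array([-0.494,  0.633,  1.128, -0.   ,  1.384,  0.953]), 'ee_pos': array([ 0.618, -0.291,  0.168]), 'eef_rot': array([-3.14e+00,  3.00e-03,  1.24e-01]), 'force': array([ 0.448,  0.228, -2.483]), 'grip_width': np.float64(0.035), 'grip_force': np.float64(59.985)} tool dx 0.2 dy 0.2 dz 54.6 mm; spin 0.002 (axes at yaw 0.124)
```

Emit:
{"method": "apply_moves", "body": {"plan": [0, 0, 8, 0, 0, 0, 7, 0, 0, 0, 4, 0, 0, 0, 4, 0, 0, 0, 4, 0, 0, 0, 4, 0, 0, 0, 0, 0]}}

```text
time_s: 9.25
ee_pos: [0.6179, -0.291, 0.1387]
eef_rot: [-3.141, 0.001, 0.122]
force: [-0.4, 1.5, -2.6]
grip_width: 0.0351
grip_force: 60.0
```

Underside is about 5 mm below the spindle's top with little force, so it has entered.

Emit:
{"method": "apply_moves", "body": {"plan": [0, 0, 4, 0, 0, 0, 4, 0, 0, 0, 4, 0, 0, 0, 4, 0, 0, 0, 3, 0, 0, 0, 2, 0, 0, 0, 2, 0, 0, 0, 1, 0, 0, 0, 0, 0]}}

```text
time_s: 10.15
ee_pos: [0.6184, -0.2912, 0.1215]
eef_rot: [3.14, -0.003, 0.122]
force: [-21.1, 12.9, 43.2]
grip_width: 0.0355
grip_force: 59.9
```

Emit:
{"method": "apply_moves", "body": {"plan": [0, 0, -4, 0, -0.8, -0.5, 0, 0, 0, 0, 0, 0]}}

```text
time_s: 10.45
ee_pos: [0.6182, -0.2911, 0.1217]
eef_rot: [3.14, -0.003, 0.122]
force: [-2.1, 3.5, 12.0]
grip_width: 0.0355
grip_force: 60.0
```

Run:
```python
from h import *
a=cam('side'); b=cam('scene'); u=proj(a,(.618,-.291,.12)).astype(int); v=proj(b,(.618,-.291,.12)).astype(int); print(u,v)
A=cv2.resize(a['image'][u[1]-35:u[1]+35,u[0]-35:u[0]+35],None,fx=5.7,fy=5.7,interpolation=2); B=cv2.resize(b['image'][v[1]-35:v[1]+35,v[0]-35:v[0]+35],None,fx=5.7,fy=5.7,interpolation=2)
cv2.imwrite('pics/f1.png',np.hstack([A,B])[:,:,::-1])
```

```text
[342 161] [189 187]
```

View pics/f1.png

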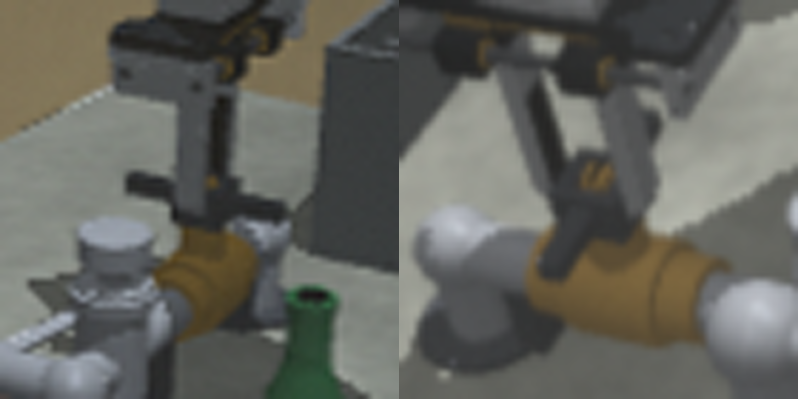

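Run:
```python
from h import *
for n in ('scene','side'):
    c=cam(n); W=cloud(c); g=c['image'].max(-1)
    for s in (-1,1):
        e=np.array([.618,-.291])+s*.045*np.array([np.cos(.122),np.sin(.122)])
        m=(np.hypot(W[...,0]-e[0],W[...,1]-e[1])<.012)&(W[...,2]>.105)&(W[...,2]<.16)&(g<110); Q=W[m]
        print(n,s,m.sum(),np.percentile(Q[:,2],[5,50,95,100]).round(4) if m.sum() else 0)
```

```text
scene -1 15 [0.1254 0.1316 0.135  0.1366]
scene 1 45 [0.1224 0.1327 0.1349 0.1366]
side -1 24 [0.1205 0.1285 0.135  0.1352]
side 1 21 [0.1203 0.1294 0.134  0.1351]
```

The bar lies level at both ends with its top at about 134 mm, so the underside is at about 111 mm. The handle is home: it dropped in the fingers when the grip slackened, which explains the TCP height. Next I'll turn the valve on.

Emit:
{"method": "apply_moves", "body": {"plan": [0, 0, -2, 0, 0, 0, 0, -0.1, 0, 0, 0, -0.1, 0, 0, 0, -0.1, 0, 0, 0, -0.1, 0, 0, 0, -0.1, 0, 0, 0, -0.1, 0, 0, 0, -0.1, 0, 0, 0, -0.1, 0, 0, 0, -0.1, 0, 0, 0, -0.1, 0, 0, 0, -0.1, 0, 0, 0, -0.1, 0, 0, 0, -0.1, 0, 0, 0, -0.1, 0, 0, 0, -0.1, 0, 0, 0, 0]}}

```text
time_s: 12.35
ee_pos: [0.6167, -0.2892, 0.1217]
eef_rot: [-3.139, -0.003, 1.626]
force: [-9.1, 14.3, 9.3]
grip_width: 0.0355
grip_force: 60.0
```

Run:
```python
from h import *
print(st(),monitor.get_obs()['moment'])
```

```text
{'time_s': np.float64(12.35), 'qpos': array([-0.493,  0.666,  1.184,  0.002,  1.295, -0.548]), 'ee_pos': array([ 0.617, -0.289,  0.122]), 'eef_rot': array([-3.139e+00, -3.000e-03,  1.626e+00]), 'force': array([-9.141, 14.288,  9.343]), 'grip_width': np.float64(0.036), 'grip_force': np.float64(59.97)} [ 2.67325689  1.68595172 -0.11581999]
```

Emit:
{"method": "apply_moves", "body": {"plan": [0.8, -0.6, 0, 0, 0, 0, 0, -0.05, 0, 0, 0, -0.05, 0, 0, 0, -0.05, 0, 0, 0, -0.03, 0, 0, 0, 0]}}

```text
time_s: 12.95
ee_pos: [0.6163, -0.2891, 0.1217]
eef_rot: [-3.141, -0.002, 1.803]
force: [-5.0, 10.7, 5.6]
grip_width: 0.0353
grip_force: 60.0
```

Run:
```python
from h import *
print(st(),monitor.get_obs()['moment'])
```

```text
{'time_s': np.float64(12.95), 'qpos': array([-4.930e-01,  6.640e-01,  1.186e+00,  1.000e-03,  1.293e+00,
       -7.250e-01]), 'ee_pos': array([ 0.616, -0.289,  0.122]), 'eef_rot': array([-3.141e+00, -2.000e-03,  1.803e+00]), 'force': array([-5.04 , 10.71 ,  5.634]), 'grip_width': np.float64(0.035), 'grip_force': np.float64(59.98)} [ 1.89751372  1.01276945 -0.19115225]
```

Emit:
{"method": "apply_moves", "body": {"plan": [0, 0, 0, -0.03, 0, 0, 0, -0.03, 0, 0, 0, -0.02, 0, 0, 0, 0]}}

```text
time_s: 13.35
ee_pos: [0.6162, -0.2891, 0.1217]
eef_rot: [-3.141, -0.002, 1.882]
force: [-6.2, 10.3, 7.1]
grip_width: 0.0359
grip_force: 60.0
```

Run:
```python
from h import *
print(st(),monitor.get_obs()['moment'])
```

```text
{'time_s': np.float64(13.35), 'qpos': array([-4.930e-01,  6.640e-01,  1.187e+00,  1.000e-03,  1.293e+00,
       -8.050e-01]), 'ee_pos': array([ 0.616, -0.289,  0.122]), 'eef_rot': array([-3.141e+00, -2.000e-03,  1.882e+00]), 'force': array([-6.183, 10.286,  7.097]), 'grip_width': np.float64(0.036), 'grip_force': np.float64(60.026)} [ 1.90512788  1.2083833  -0.48443068]
```

Emit:
{"method": "apply_moves", "body": {"plan": [0, 0, 0, 0.04, 0, 0, 0, 0.04, 0, 0, 0, 0]}}

```text
time_s: 13.65
ee_pos: [0.6163, -0.2893, 0.1217]
eef_rot: [-3.141, -0.002, 1.801]
force: [-4.8, 8.1, 6.1]
grip_width: 0.0357
grip_force: 60.0
```

Emit:
{"method": "apply_moves", "body": {"plan": [0, 0, 0, 0, 0, 0, 0, 0, 0, 0, 0, 0, 0, 0, 0, 0, 0, 0, 0, 0, 0, 0, -6, 0, 0, 0, -10, 0, 0, 0, -20, 0, 0, 0, -25, 0, 0, 0, -25, 0, 0, 0, -25, 0, 0, 0, -20, 0, -30, 0, 0, 0, -30, 0, 0, 0, 0, 0, 0, 0], "hand": 0.4}}

```text
time_s: 15.15
ee_pos: [0.63, -0.3513, 0.2524]
eef_rot: [-3.141, 0.0, 1.799]
force: [-1.7, 1.2, -0.6]
grip_width: 0.0662
grip_force: 0.0
```

Run:
```python
from h import *
c=cam('wrist'); np.savez('/tmp/w3.npz',**c); print(st()); q=proj(c,(.6165,-.289,.135)); print(q)
u,v=q.astype(int); x0=min(max(0,u-60),520);y0=min(max(0,v-60),280); save(c,'w3c.png',(x0,y0,x0+120,y0+120),5); print(x0,y0)
```

```text
{'time_s': np.float64(15.2), 'qpos': array([-0.557,  0.693,  0.841, -0.   ,  1.608, -0.787]), 'ee_pos': array([ 0.63 , -0.35 ,  0.252]), 'eef_rot': array([-3.141, -0.   ,  1.8  ]), 'force': array([ 0.558,  1.585, -0.047]), 'grip_width': np.float64(0.066), 'grip_force': np.float64(0.0)}
[328.01680358 130.32148985]
268 70
```

View pics/w3c.png

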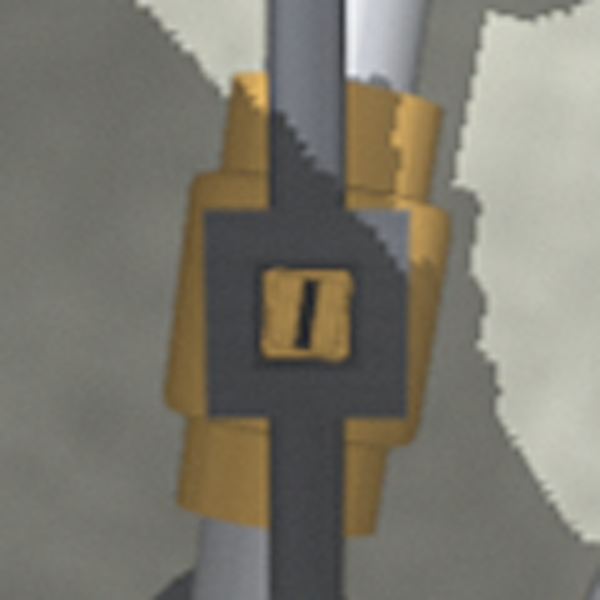

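The wrist crop shows the hub square at crop (305,315) with the spindle standing proud through the bore. The groove runs along the pipe within measurement error, and the stop was felt, so the water is fully on. On to bottle1.

Emit:
{"method": "apply_moves", "body": {"plan": [36, -16, 0, 0, 36, -16, 0, 0, 36, -16, 0, 0, 36, -16, 0, 0, 36, -16, 0, 0, 36, -16, 0, 0, 36, -16, 0, 0, 35, -16, 0, 0, 0, 0, 0, 0.144, 0, 0, 0, 0.144, 0, 0, 0, 0.144, 0, 0, 0, 0.144, 0, 0, 0, 0.144, 0, 0, 0, 0.144, 0, 0, 0, 0.144, 0, 0, 0, 0.144, 0, 0, 0, 0.144, 0, 0, 0, 0.144, 0, 0, 0, 0.144, 0, 0, 0, 0.144]}}

```text
time_s: 17.2
ee_pos: [0.4397, -0.0976, 0.2531]
eef_rot: [3.141, -0.001, 0.069]
force: [0.7, -0.5, 0.1]
grip_width: 0.0658
grip_force: 0.0
```

Run:
```python
from h import *
for n in ('scene','side'):
    c=cam(n); 
    for b in bottles(c,sat=30 if n=='scene' else 60): print(n,*b)
    W=cloud(c); m=(abs(W[...,2]-.105)<.004)&(abs(W[...,0]-.48)<.08)&(abs(W[...,1]-.05)<.09)
    print('jar',cv2.minEnclosingCircle((W[m][:,:2]*1000).astype(np.float32)),m.sum())
print(st(),togo(.4377,-.101,.139,.073))
```

```text
scene [ 0.4383 -0.1008] 0.0017 46 [277.3 156.6]
scene [0.4313 0.1651] 0.0016 47 [364.5 177. ]
scene [0.4239 0.2934] 0.0015 46 [411.5 186.1]
scene [0.5122 0.3894] 0.0012 55 [440.3 218. ]
scene [0.643  0.1586] 0.0015 17 [341.  230.5]
jar ((427.25347900390625, 37.94567108154297), 33.248085021972656) 245
side [ 0.4382 -0.1003] 0.0017 41 [360.8 186.1]
side [0.6437 0.1585] 0.002 65 [257.8 200. ]
side [0.4316 0.1644] 0.0012 57 [316.  223.4]
side [0.4236 0.2938] 0.0011 69 [288.6 248.9]
side [0.5124 0.3895] 0.0011 76 [233.2 256. ]
jar ((426.5304260253906, 39.61988830566406), 32.45513153076172) 194
{'time_s': np.float64(17.3), 'qpos': array([-0.3  ,  0.038,  1.715,  0.   ,  1.387,  1.199]), 'ee_pos': array([ 0.44 , -0.098,  0.253]), 'eef_rot': array([ 3.141e+00, -1.000e-03,  7.200e-02]), 'force': array([ 0.085, -0.133, -0.273]), 'grip_width': np.float64(0.066), 'grip_force': np.float64(0.0)} tool dx -2.3 dy 3.1 dz 114.0 mm; spin -0.001 (axes at yaw 0.072)
```

Emit:
{"method": "apply_moves", "body": {"plan": [-1.8, 3, 10, 0, 0, 0, 20, 0, 0, 0, 22, 0, 0, 0, 22, 0, 0, 0, 20, 0, 0, 0, 14, 0, 0, 0, 6, 0, 0, 0, 0, 0]}}

```text
time_s: 18.1
ee_pos: [0.438, -0.1014, 0.1378]
eef_rot: [-3.141, 0.001, 0.076]
force: [0.4, 0.6, 0.8]
grip_width: 0.0657
grip_force: 0.0
```

Emit:
{"method": "apply_moves", "body": {"plan": [0, 0, 0, 0, 0, 0, 0, 0, 0, 0, 0, 0, 0, 0, 0, 0, 0, 0, 0, 0, 0, 0, 0, 0, 0, 0, 0, 0, 0, 0, -8, 0, 0, 0, -14, 0, 0, 0, -20, 0, 0, 0, -20, 0, 0, 0, -20, 0, 0, 0, -18, 0, 0, 0, 0, 0], "hand": -1, "squeeze": 40}}

```text
time_s: 19.5
ee_pos: [0.4391, -0.1017, 0.2406]
eef_rot: [3.14, -0.003, 0.074]
force: [0.8, -0.5, -3.0]
grip_width: 0.028
grip_force: 40.0
```

Run:
```python
from h import *
print(st(),togo(.657,-.0085,.156,.073))
```

```text
{'time_s': np.float64(19.5), 'qpos': array([-0.309,  0.046,  1.736, -0.   ,  1.356,  1.188]), 'ee_pos': array([ 0.439, -0.102,  0.241]), 'eef_rot': array([ 3.14e+00, -3.00e-03,  7.40e-02]), 'force': array([ 0.796, -0.508, -3.001]), 'grip_width': np.float64(0.028), 'grip_force': np.float64(39.999)} tool dx 224.2 dy -76.9 dz 84.6 mm; spin 0.001 (axes at yaw 0.074)
```

Emit:
{"method": "apply_moves", "body": {"plan": [10, -3.5, 0, 0, 20, -7, 0, 0, 20, -7, 0, 0, 20, -7, 0, 0, 20, -7, 0, 0, 20, -7, 0, 0, 20, -7, 0, 0, 20, -7, 0, 0, 20, -7, 0, 0, 20, -6, 0, 0, 20, -6, 0, 0, 14, -5.5, 0, 0, 0, 0, 0, 0, 0, 0, 0, 0]}}

```text
time_s: 20.9
ee_pos: [0.6558, -0.008, 0.2368]
eef_rot: [-3.141, 0.002, 0.074]
force: [-0.2, 0.7, -1.6]
grip_width: 0.0277
grip_force: 40.0
```

Run:
```python
from h import *
print(st(),togo(.657,-.0085,.156,.073))
c=cam('side'); print(bottles(c,.16,.30))
```

```text
{'time_s': np.float64(20.9), 'qpos': array([-0.068,  0.527,  1.132, -0.   ,  1.484,  1.429]), 'ee_pos': array([ 0.656, -0.008,  0.237]), 'eef_rot': array([-3.141e+00,  2.000e-03,  7.400e-02]), 'force': array([-0.215,  0.664, -1.558]), 'grip_width': np.float64(0.028), 'grip_force': np.float64(39.999)} tool dx 1.1 dy 0.6 dz 80.8 mm; spin 0.001 (axes at yaw 0.074)
[(array([0.6473, 0.0039]), np.float64(0.0084), np.int32(397), array([289.2, 164.6])), (array([0.6457, 0.1574]), np.float64(0.0021), np.int32(108), array([256.7, 190.6])), (array([0.431 , 0.1651]), np.float64(0.0022), np.int32(76), array([316.4, 217. ])), (array([0.4233, 0.2949]), np.float64(0.002), np.int32(101), array([288.5, 241.3])), (array([0.5119, 0.3901]), np.float64(0.002), np.int32(109), array([232.3, 248.2]))]
```

Emit:
{"method": "apply_moves", "body": {"plan": [1, 0.6, 10, 0, 0, 0, 15, 0, 0, 0, 15, 0, 0, 0, 12, 0, 0, 0, 10, 0, 0, 0, 8, 0, 0, 0, 5, 0, 0, 0, 4, 0, 0, 0, 2, 0, 0, 0, 0, 0]}}

```text
time_s: 21.95
ee_pos: [0.6573, -0.0087, 0.1574]
eef_rot: [3.142, -0.0, 0.074]
force: [-0.3, -0.1, -2.3]
grip_width: 0.0279
grip_force: 40.0
```

Emit:
{"method": "apply_moves", "body": {"plan": [0, 0, 1.5, 0, 0, 0, 1, 0, 0, 0, 1, 0, 0, 0, 0, 0]}}

```text
time_s: 22.35
ee_pos: [0.6579, -0.0086, 0.1556]
eef_rot: [3.141, -0.003, 0.074]
force: [-0.4, 0.9, 6.6]
grip_width: 0.028
grip_force: 40.0
```

Emit:
{"method": "apply_moves", "body": {"plan": [0, 0, 0, 0, 0, 0, 0, 0, 0, 0, 0, 0, 0, 0, 0, 0, 0, 0, -10, 0, 0, 0, -20, 0, 0, 0, -25, 0, 0, 0, -25, 0, 0, 0, -20, 0, -15, -13, 0, 0, -22, -20, 0, 0, -22, -20, 0, 0, -22, -20, 0, 0, -22, -20, 0, 0, -22, -20, 0, 0, -22, -20, 0, 0, -22, -20, 0, 0, -22, -18, 0, 0, -21.6, -18.2, 0, 0, 0, 0, 0, 0], "hand": 0.4}}

```text
time_s: 24.35
ee_pos: [0.4297, 0.1656, 0.2552]
eef_rot: [-3.141, -0.001, 0.076]
force: [-0.5, -0.1, -0.3]
grip_width: 0.0657
grip_force: 0.0
```

Run:
```python
from h import *
print(st(),togo(.4315,.1645,.138,.073))
for n in ('side','scene'): 
  for b in bottles(cam(n),sat=30 if n=='scene' else 60): print(n,*b)
```

```text
{'time_s': np.float64(24.35), 'qpos': array([0.288, 0.06 , 1.688, 0.   , 1.393, 1.783]), 'ee_pos': array([0.43 , 0.166, 0.255]), 'eef_rot': array([-3.141e+00, -1.000e-03,  7.600e-02]), 'force': array([-0.528, -0.051, -0.287]), 'grip_width': np.float64(0.066), 'grip_force': np.float64(0.0)} tool dx 1.7 dy 1.3 dz 117.2 mm; spin 0.003 (axes at yaw 0.076)
side [ 0.6557 -0.0065] 0.0024 54 [288.5 178.9]
side [0.6448 0.1584] 0.0021 69 [257.5 199.9]
side [0.4312 0.1643] 0.0012 57 [315.9 223.5]
side [0.4239 0.2941] 0.001 67 [288.5 249. ]
side [0.5125 0.3896] 0.0011 76 [233.2 256. ]
scene [0.4318 0.164 ] 0.0013 43 [364.1 176.8]
scene [0.4233 0.2942] 0.0012 48 [411.6 186.1]
scene [ 0.6566 -0.0065] 0.0018 35 [277.1 216.2]
scene [0.5125 0.3893] 0.0013 52 [440.4 218.1]
scene [0.6448 0.1583] 0.0014 21 [340.6 230.2]
```

Bottle1 is seated upright. Next is bottle2.

Emit:
{"method": "apply_moves", "body": {"plan": [1.7, 1.3, 10, 0, 0, 0, 20, 0, 0, 0, 22, 0, 0, 0, 24, 0, 0, 0, 20, 0, 0, 0, 14, 0, 0, 0, 7, 0, 0, 0, 0, 0]}}

```text
time_s: 25.25
ee_pos: [0.433, 0.1626, 0.1359]
eef_rot: [3.141, 0.002, 0.073]
force: [0.3, 0.0, -0.5]
grip_width: 0.0658
grip_force: 0.0
```

Emit:
{"method": "apply_moves", "body": {"plan": [0, 0, 0, 0, 0, 0, 0, 0, 0, 0, 0, 0, 0, 0, 0, 0, 0, 0, 0, 0, 0, 0, 0, 0, 0, 0, 0, 0, 0, 0, -8, 0, 0, 0, -14, 0, 0, 0, -20, 0, 0, 0, -20, 0, 0, 0, -20, 0, 0, 0, -18, 0, 0, 0, 0, 0], "hand": -1}}

```text
time_s: 26.65
ee_pos: [0.4337, 0.1633, 0.2391]
eef_rot: [-3.141, -0.003, 0.074]
force: [0.9, 0.1, -2.9]
grip_width: 0.0276
grip_force: 40.0
```

Run:
```python
from h import *
print(st(),togo(.651,.0753,.156,.073))
```

```text
{'time_s': np.float64(26.65), 'qpos': array([ 0.281,  0.076,  1.707, -0.   ,  1.355,  1.778]), 'ee_pos': array([0.434, 0.163, 0.239]), 'eef_rot': array([-3.141e+00, -3.000e-03,  7.400e-02]), 'force': array([ 0.92 ,  0.1  , -2.923]), 'grip_width': np.float64(0.028), 'grip_force': np.float64(39.999)} tool dx 210.2 dy 103.8 dz 83.1 mm; spin 0.001 (axes at yaw 0.074)
```

Emit:
{"method": "apply_moves", "body": {"plan": [10, 5, 0, 0, 19, 9.5, 0, 0, 19, 9.5, 0, 0, 19, 9.5, 0, 0, 19, 9.5, 0, 0, 19, 9.5, 0, 0, 19, 9.5, 0, 0, 19, 9.5, 0, 0, 19, 9.5, 0, 0, 19, 9, 0, 0, 17, 8, 0, 0, 12, 6, 0, 0, 0, 0, 0, 0, 0, 0, 20, 0, 0, 0, 16, 0, 0, 0, 0, 0]}}

```text
time_s: 28.25
ee_pos: [0.6488, 0.0748, 0.1976]
eef_rot: [-3.142, 0.005, 0.074]
force: [-0.9, -0.8, -2.9]
grip_width: 0.0277
grip_force: 40.0
```

Run:
```python
from h import *
print(st(),togo(.651,.0753,.154,.073))
```

```text
{'time_s': np.float64(28.25), 'qpos': array([ 0.059,  0.544,  1.197, -0.   ,  1.406,  1.556]), 'ee_pos': array([0.649, 0.075, 0.198]), 'eef_rot': array([-3.142,  0.005,  0.074]), 'force': array([-0.853, -0.768, -2.905]), 'grip_width': np.float64(0.028), 'grip_force': np.float64(40.0)} tool dx 2.3 dy -0.3 dz 43.6 mm; spin 0.001 (axes at yaw 0.074)
```

Emit:
{"method": "apply_moves", "body": {"plan": [2, 0, 10, 0, 0, 0, 12, 0, 0, 0, 10, 0, 0, 0, 5, 0, 0, 0, 3, 0, 0, 0, 2, 0, 0, 0, 1.5, 0, 0, 0, 1, 0, 0, 0, 0, 0]}}

```text
time_s: 29.15
ee_pos: [0.6522, 0.0751, 0.1565]
eef_rot: [-3.142, -0.0, 0.074]
force: [0.7, -0.9, -3.5]
grip_width: 0.028
grip_force: 40.0
```

Emit:
{"method": "apply_moves", "body": {"plan": [0, 0, 1.5, 0, 0, 0, 1.5, 0, 0, 0, 0, 0]}}

```text
time_s: 29.45
ee_pos: [0.6525, 0.0751, 0.1541]
eef_rot: [-3.142, -0.001, 0.074]
force: [-0.1, 0.2, 3.0]
grip_width: 0.0281
grip_force: 40.0
```

Emit:
{"method": "apply_moves", "body": {"plan": [0, 0, 0, 0, 0, 0, 0, 0, 0, 0, 0, 0, 0, 0, 0, 0, 0, 0, -10, 0, 0, 0, -20, 0, 0, 0, -25, 0, 0, 0, -25, 0, 0, 0, -20, 0, -14, -15, 0, 0, -22, -25, 0, 0, -22, -25, 0, 0, -22, -25, 0, 0, -22, -25, 0, 0, -22, -25, 0, 0, -22, -25, 0, 0, -22, -25, 0, 0, -22, -24, 0, 0, -22, -21, 0, 0, 0, 0, 0, 0], "hand": 0.4}}

```text
time_s: 31.45
ee_pos: [0.4215, 0.2956, 0.2546]
eef_rot: [-3.141, -0.001, 0.077]
force: [0.6, -0.2, 0.6]
grip_width: 0.0653
grip_force: 0.0
```

Run:
```python
from h import *
print(st(),togo(.4237,.294,.137,.073))
for n in ('side','scene'): 
  for b in bottles(cam(n),sat=30 if n=='scene' else 60): print(n,*b)
```

```text
{'time_s': np.float64(31.45), 'qpos': array([0.54 , 0.185, 1.548, 0.   , 1.407, 2.034]), 'ee_pos': array([0.421, 0.296, 0.255]), 'eef_rot': array([-3.141e+00, -1.000e-03,  7.700e-02]), 'force': array([ 0.608, -0.224,  0.572]), 'grip_width': np.float64(0.065), 'grip_force': np.float64(0.0)} tool dx 2.1 dy 1.7 dz 117.6 mm; spin 0.004 (axes at yaw 0.077)
side [ 0.6561 -0.0042] 0.002 21 [290.2 179.9]
side [0.6517 0.0777] 0.0017 14 [270.2 189.4]
side [0.6446 0.1584] 0.0022 73 [257.6 199.9]
side [0.4235 0.2938] 0.0009 69 [288.5 248.7]
side [0.5123 0.3895] 0.0009 74 [233.  255.9]
scene [0.4239 0.2938] 0.0016 44 [411.5 186.2]
scene [ 0.6563 -0.006 ] 0.0016 34 [277.  216.2]
scene [0.5123 0.3894] 0.0012 53 [440.3 218.1]
scene [0.65  0.077] 0.0016 30 [308.2 223. ]
scene [0.644  0.1582] 0.0014 18 [341.2 230.2]
```

Bottle2 is seated. Candidates left shaped like bottle3 are the green ones at scene (411,186) and (440,218) and the orange one at (400,219). The green ones are meant by colour, as the first picture shows. Taking the one at (411,186).

Emit:
{"method": "apply_moves", "body": {"plan": [1.8, 1.6, 10, 0, 0, 0, 20, 0, 0, 0, 22, 0, 0, 0, 24, 0, 0, 0, 20, 0, 0, 0, 13, 0, 0, 0, 6, 0, 0, 0, 0, 0]}}

```text
time_s: 32.35
ee_pos: [0.4255, 0.2919, 0.138]
eef_rot: [3.141, 0.001, 0.073]
force: [-0.2, -0.4, 0.2]
grip_width: 0.0659
grip_force: 0.0
```

Emit:
{"method": "apply_moves", "body": {"plan": [0, 0, 0, 0, 0, 0, 0, 0, 0, 0, 0, 0, 0, 0, 0, 0, 0, 0, 0, 0, 0, 0, 0, 0, 0, 0, 0, 0, 0, 0, -8, 0, 0, 0, -14, 0, 0, 0, -20, 0, 0, 0, -20, 0, 0, 0, -20, 0, 0, 0, -18, 0, 0, 0, 0, 0], "hand": -1}}

```text
time_s: 33.75
ee_pos: [0.4259, 0.2926, 0.2407]
eef_rot: [-3.14, -0.003, 0.074]
force: [0.5, 0.5, -3.3]
grip_width: 0.0281
grip_force: 40.0
```

Run:
```python
from h import *
print(st(),togo(.567,.069,.156,.073))
```

```text
{'time_s': np.float64(33.75), 'qpos': array([ 0.531,  0.197,  1.566, -0.   ,  1.375,  2.028]), 'ee_pos': array([0.426, 0.293, 0.241]), 'eef_rot': array([-3.14e+00, -3.00e-03,  7.40e-02]), 'force': array([ 0.507,  0.474, -3.331]), 'grip_width': np.float64(0.028), 'grip_force': np.float64(39.999)} tool dx 124.3 dy 233.4 dz 84.7 mm; spin 0.001 (axes at yaw 0.074)
```

Emit:
{"method": "apply_moves", "body": {"plan": [6, 11, 0, 0, 11, 20, 0, 0, 11, 20, 0, 0, 11, 20, 0, 0, 11, 21, 0, 0, 11, 21, 0, 0, 11, 21, 0, 0, 11, 21, 0, 0, 11, 21, 0, 0, 11, 21, 0, 0, 9, 16, 0, 0, 7, 13, 0, 0, 3, 7, 0, 0, 0, 0, 0, 0, 0, 0, 20, 0, 0, 0, 16, 0, 0, 0, 0, 0]}}

```text
time_s: 35.45
ee_pos: [0.565, 0.0697, 0.2005]
eef_rot: [-3.141, 0.004, 0.075]
force: [-0.3, -0.5, -2.2]
grip_width: 0.0278
grip_force: 40.0
```

Run:
```python
from h import *
print(st(),togo(.567,.069,.156,.073))
```

```text
{'time_s': np.float64(35.45), 'qpos': array([0.058, 0.349, 1.468, 0.   , 1.328, 1.554]), 'ee_pos': array([0.565, 0.07 , 0.2  ]), 'eef_rot': array([-3.141,  0.004,  0.075]), 'force': array([-0.25 , -0.476, -2.214]), 'grip_width': np.float64(0.028), 'grip_force': np.float64(39.999)} tool dx 2.0 dy 0.9 dz 44.5 mm; spin 0.002 (axes at yaw 0.075)
```

Emit:
{"method": "apply_moves", "body": {"plan": [1.5, 0.8, 10, 0, 0, 0, 12, 0, 0, 0, 10, 0, 0, 0, 5, 0, 0, 0, 3, 0, 0, 0, 2, 0, 0, 0, 1.5, 0, 0, 0, 1.5, 0, 0, 0, 1.5, 0, 0, 0, 0, 0]}}

```text
time_s: 36.45
ee_pos: [0.5677, 0.0684, 0.1558]
eef_rot: [-3.142, 0.0, 0.074]
force: [-0.1, 0.4, -3.2]
grip_width: 0.028
grip_force: 40.0
```

Emit:
{"method": "apply_moves", "body": {"plan": [0, 0, 1, 0, 0, 0, 1, 0, 0, 0, 0, 0]}}

```text
time_s: 36.75
ee_pos: [0.5686, 0.0686, 0.1556]
eef_rot: [-3.141, -0.003, 0.074]
force: [-1.4, 1.0, 8.7]
grip_width: 0.0277
grip_force: 40.0
```

Emit:
{"method": "apply_moves", "body": {"plan": [0, 0, 0, 0, 0, 0, 0, 0, 0, 0, 0, 0, 0, 0, 0, 0, 0, 0, -10, 0, 0, 0, -20, 0, 0, 0, -25, 0, 0, 0, -25, 0, 0, 0, -20, 0, -2, -18, 0, 0, -3.5, -35, 0, 0, -3.5, -35, 0, 0, -3.5, -35, 0, 0, -3.5, -35, 0, 0, -3.5, -35, 0, 0, -3.5, -35, 0, 0, -3.5, -35, 0, 0, -3.5, -35, 0, 0, -2.4, -26, 0, 0, 0, 0, 0, 0], "hand": 0.4}}

```text
time_s: 38.75
ee_pos: [0.5104, 0.3917, 0.2541]
eef_rot: [-3.141, 0.0, 0.077]
force: [0.0, 0.3, 0.4]
grip_width: 0.0658
grip_force: 0.0
```

Run:
```python
from h import *
print(st(),togo(.5123,.3895,.138,.073))
for n in ('side','scene'): 
  for b in bottles(cam(n),sat=30 if n=='scene' else 60): print(n,*b)
```

```text
{'time_s': np.float64(38.75), 'qpos': array([0.598, 0.487, 1.151, 0.   , 1.503, 2.091]), 'ee_pos': array([0.51 , 0.392, 0.254]), 'eef_rot': array([-3.141,  0.   ,  0.077]), 'force': array([0.033, 0.251, 0.429]), 'grip_width': np.float64(0.066), 'grip_force': np.float64(0.0)} tool dx 1.7 dy 2.3 dz 116.1 mm; spin 0.004 (axes at yaw 0.077)
side [ 0.6562 -0.0068] 0.0023 53 [288.5 178.9]
side [0.6496 0.0773] 0.0023 65 [273.8 189.2]
side [0.5645 0.0715] 0.0021 68 [297.  195.8]
side [0.6441 0.1582] 0.0022 70 [257.7 199.9]
side [0.5123 0.3896] 0.0009 78 [233.2 255.8]
scene [0.5679 0.0705] 0.0026 87 [315.7 201.4]
scene [ 0.656  -0.0061] 0.0017 31 [277.9 216.2]
scene [0.5124 0.3898] 0.0013 57 [440.5 218. ]
scene [0.6486 0.0773] 0.0015 26 [309.6 223. ]
scene [0.6453 0.158 ] 0.0013 18 [340.9 230.2]
```

Emit:
{"method": "apply_moves", "body": {"plan": [1.7, 2, 10, 0, 0, 0, 20, 0, 0, 0, 22, 0, 0, 0, 22, 0, 0, 0, 20, 0, 0, 0, 13, 0, 0, 0, 7, 0, 0, 0, 0, 0]}}

```text
time_s: 39.65
ee_pos: [0.5134, 0.3867, 0.1394]
eef_rot: [3.141, 0.001, 0.073]
force: [-0.1, 0.0, 0.3]
grip_width: 0.0661
grip_force: 0.0
```

Emit:
{"method": "apply_moves", "body": {"plan": [0, 0, 0, 0, 0, 0, 0, 0, 0, 0, 0, 0, 0, 0, 0, 0, 0, 0, 0, 0, 0, 0, 0, 0, 0, 0, 0, 0, 0, 0, -8, 0, 0, 0, -14, 0, 0, 0, -20, 0, 0, 0, -20, 0, 0, 0, -20, 0, 0, 0, -18, 0, 0, 0, 0, 0], "hand": -1}}

```text
time_s: 41.05
ee_pos: [0.514, 0.3877, 0.2435]
eef_rot: [-3.139, -0.004, 0.074]
force: [1.1, -0.8, -2.8]
grip_width: 0.0277
grip_force: 40.0
```

Run:
```python
from h import *
print(st(),togo(.44,.29,.24,.073),togo(.561,.153,.156,.073))
```

```text
{'time_s': np.float64(41.05), 'qpos': array([ 0.589,  0.49 ,  1.172, -0.   ,  1.475,  2.086]), 'ee_pos': array([0.514, 0.388, 0.244]), 'eef_rot': array([-3.139, -0.004,  0.074]), 'force': array([ 1.08 , -0.832, -2.818]), 'grip_width': np.float64(0.028), 'grip_force': np.float64(39.999)} tool dx -81.0 dy 91.9 dz 3.5 mm; spin 0.001 (axes at yaw 0.074) tool dx 29.6 dy 237.5 dz 87.5 mm; spin 0.001 (axes at yaw 0.074)
```

Emit:
{"method": "apply_moves", "body": {"plan": [-8, 9, 0, 0, -16, 18, 0, 0, -16, 18, 0, 0, -16, 18, 0, 0, -16, 18, 0, 0, -9, 11, 0, 0, 5, 8, 0, 0, 12, 16, 0, 0, 14, 18, 0, 0, 14, 19, 0, 0, 14, 19, 0, 0, 14, 18, 0, 0, 14, 18, 0, 0, 12, 16, 0, 0, 8, 9, 0, 0, 3.5, 4.5, 0, 0, 0, 0, 0, 0, 0, 0, 20, 0, 0, 0, 16, 0, 0, 0, 0, 0]}}

```text
time_s: 43.05
ee_pos: [0.5591, 0.1531, 0.202]
eef_rot: [3.141, 0.004, 0.075]
force: [-1.0, -0.2, -2.7]
grip_width: 0.0276
grip_force: 40.0
```

Run:
```python
from h import *
print(st(),togo(.561,.153,.156,.073))
```

```text
{'time_s': np.float64(43.05), 'qpos': array([0.204, 0.371, 1.435, 0.   , 1.34 , 1.7  ]), 'ee_pos': array([0.559, 0.153, 0.202]), 'eef_rot': array([3.141, 0.004, 0.075]), 'force': array([-0.958, -0.177, -2.715]), 'grip_width': np.float64(0.028), 'grip_force': np.float64(39.999)} tool dx 1.9 dy 0.3 dz 46.0 mm; spin 0.002 (axes at yaw 0.075)
```

Emit:
{"method": "apply_moves", "body": {"plan": [1.5, 0, 10, 0, 0, 0, 12, 0, 0, 0, 10, 0, 0, 0, 5, 0, 0, 0, 3, 0, 0, 0, 2, 0, 0, 0, 1.5, 0, 0, 0, 1.5, 0, 0, 0, 1.5, 0, 0, 0, 0, 0]}}

```text
time_s: 44.05
ee_pos: [0.5617, 0.1527, 0.1573]
eef_rot: [-3.142, 0.0, 0.074]
force: [-0.2, -0.3, -2.7]
grip_width: 0.0282
grip_force: 40.0
```

Emit:
{"method": "apply_moves", "body": {"plan": [0, 0, 1, 0, 0, 0, 0, 0]}}

```text
time_s: 44.25
ee_pos: [0.5621, 0.1528, 0.1571]
eef_rot: [-3.141, -0.001, 0.074]
force: [-0.7, 0.1, 2.7]
grip_width: 0.0278
grip_force: 40.0
```

Emit:
{"method": "apply_moves", "body": {"plan": [0, 0, 0, 0, 0, 0, 0, 0, 0, 0, 0, 0, 0, 0, 0, 0, 0, 0, -10, 0, 0, 0, -20, 0, 0, 0, -25, 0, 0, 0, -25, 0, 0, 0, -20, 0, 1, 16, 0, 0, 2.5, 35, 0, 0, 2.5, 35, 0, 0, 2.5, 35, 0, 0, 2.5, 35, 0, 0, 2.5, 35, 0, 0, 2.5, 35, 0, 0, 2.5, 35, 0, 0, 2.5, 35, 0, 0, 1.2, 20, 0, 0, 0, 0, 0, 0], "hand": 0.4}}

```text
time_s: 46.25
ee_pos: [0.6068, -0.1634, 0.2554]
eef_rot: [-3.141, 0.001, 0.071]
force: [-0.9, 0.4, 0.1]
grip_width: 0.0656
grip_force: 0.0
```

Run:
```python
from h import *
print(st(),togo(.6075,-.1605,.15,.073))
for n in ('side','scene'): 
  c=cam(n)
  for b in bottles(c,.16,.18,sat=30 if n=='scene' else 60): print(n,*b)
  save(c,n+'2.png')
```

```text
{'time_s': np.float64(46.25), 'qpos': array([-0.321,  0.451,  1.201, -0.   ,  1.491,  1.179]), 'ee_pos': array([ 0.607, -0.163,  0.255]), 'eef_rot': array([-3.141e+00,  1.000e-03,  7.100e-02]), 'force': array([-0.868,  0.357,  0.146]), 'grip_width': np.float64(0.066), 'grip_force': np.float64(0.0)} tool dx 0.9 dy -2.8 dz 105.4 mm; spin -0.002 (axes at yaw 0.071)
side [ 0.6564 -0.0083] 0.0015 38 [288.1 174.1]
side [0.6504 0.0755] 0.0016 46 [273.5 183.5]
side [0.5653 0.07  ] 0.0016 47 [296.4 190.3]
side [0.6454 0.1571] 0.0015 48 [256.8 194.2]
side [0.5605 0.1548] 0.0012 59 [280.6 202.1]
scene [0.5659 0.0697] 0.0014 53 [315.3 196.2]
scene [0.5605 0.1548] 0.0012 57 [346.5 203.2]
scene [ 0.6572 -0.0079] 0.0011 54 [274.2 213.1]
scene [0.6509 0.0756] 0.0012 55 [305.7 219.9]
scene [0.6459 0.1568] 0.001 51 [337.1 227.3]
```

View pics/scene2.png

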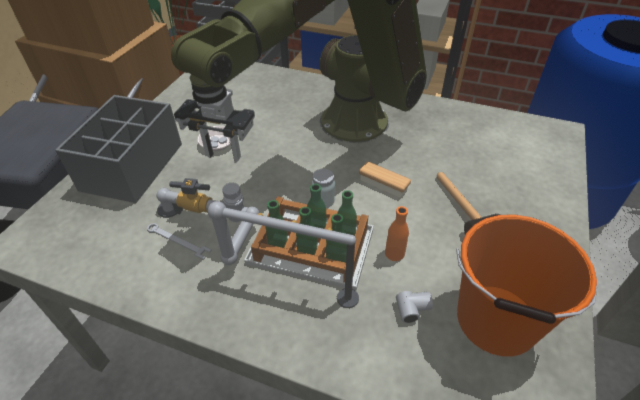

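All five bottles stand in the rack, with mouths around (274–346, 190–230). The handle is fitted at (190,186), and the jar, orange bottle, brush and mallet are in place. Next is pressing the head with the fingers shut.

Emit:
{"method": "apply_moves", "body": {"plan": [0.5, -3, 0, 0, 0, 0, 0, 0, 0, 0, 0, 0, 0, 0, 0, 0, 0, 0, 0, 0, 0, 0, 0, 0, 0, 0, 0, 0, 0, 0, 0, 0, 0, 0, 15, 0, 0, 0, 25, 0, 0, 0, 25, 0, 0, 0, 18, 0, 0, 0, 10, 0, 0, 0, 5, 0, 0, 0, 0, 0], "hand": -1}}

```text
time_s: 47.85
ee_pos: [0.6076, -0.1578, 0.1585]
eef_rot: [-3.142, 0.0, 0.074]
force: [0.9, -0.2, -0.2]
grip_width: 0.0002
grip_force: 0.0
```

Emit:
{"method": "apply_moves", "body": {"plan": [0, 0, 5, 0, 0, 0, 4, 0, 0, 0, 3, 0, 0, 0, 3, 0, 0, 0, 2, 0, 0, 0, 0, 0]}}

```text
time_s: 48.45
ee_pos: [0.6078, -0.1579, 0.1422]
eef_rot: [3.141, -0.001, 0.074]
force: [-2.0, -0.4, 6.0]
grip_width: 0.0005
grip_force: 3.6
```

Emit:
{"method": "apply_moves", "body": {"plan": [0, 0, 2, 0, 0, 0, 1, 0, 0, 0, 1, 0, 0, 0, 1, 0, 0, 0, 1, 0, 0, 0, 0, 0]}}

```text
time_s: 49.05
ee_pos: [0.608, -0.1579, 0.1381]
eef_rot: [3.141, -0.002, 0.074]
force: [-7.8, 2.7, 19.2]
grip_width: 0.0002
grip_force: 10.2
```

Emit:
{"method": "apply_moves", "body": {"plan": [0, 0, 1, 0, 0, 0, 0, 0, 0, 0, 0, 0, 0, 0, 0, 0]}}

```text
time_s: 49.45
ee_pos: [0.608, -0.1579, 0.138]
eef_rot: [3.14, -0.003, 0.074]
force: [-11.2, 3.9, 26.9]
grip_width: 0.0002
grip_force: 13.7
```

The force kept rising to 27 N with the TCP steady at 138 mm, so the head is at its stop. I'll let it rise and go back to the handle.

Emit:
{"method": "apply_moves", "body": {"plan": [0, 0, -5, 0, 0, 0, -15, 0, 0, 0, -25, 0, 0, 0, -25, 0, 0, 0, -25, 0, 0, 0, -22, 0, 0, 15, 0, 0, 0, 25, 0, 0, 0, 28, 0, 0, 0, 28, 0, 0, 0, 22, 0, 0, 0, 13, 0, 0, 0, 0, 0, 0]}}

```text
time_s: 50.75
ee_pos: [0.6167, -0.2901, 0.2502]
eef_rot: [-3.141, 0.001, 0.072]
force: [1.0, 0.3, 0.4]
grip_width: 0.0007
grip_force: 0.0
```

Emit:
{"method": "apply_moves", "body": {"plan": [0, 0, 0, -0.144, 0, 0, 0, -0.144, 0, 0, 0, -0.144, 0, 0, 0, -0.144, 0, 0, 0, -0.144, 0, 0, 0, -0.144, 0, 0, 0, -0.144, 0, 0, 0, -0.144, 0, 0, 0, -0.144, 0, 0, 0, -0.144, 0, 0, 0, -0.144, 0, 0, 0, -0.144, -30, 0, 0, 0, -30, 0, 0, 0, 0, 0, 0, 0], "hand": 0.4}}

```text
time_s: 52.25
ee_pos: [0.6308, -0.3486, 0.2501]
eef_rot: [-3.141, -0.001, 1.8]
force: [0.2, 0.3, -0.5]
grip_width: 0.066
grip_force: 0.0
```

Run:
```python
from h import *
c=cam('wrist'); np.savez('/tmp/w4.npz',**c); print(st()); q=proj(c,(.6165,-.289,.135)); print(q)
g=c['image'].max(-1); u,v=q.astype(int)
for r in range(v-55,v+60,6):
    row=g[r,u-40:u+40]; x=np.where(row<75)[0]; print(r,(x.min()+u-40,x.max()+u-40,len(x)) if len(x) else 0,end=' ')
s=cam('scene'); W=cloud(s); m=(W[...,2]>.135)&(W[...,2]<.16)&(np.hypot(W[...,0]-.607,W[...,1]+.16)<.022); print('head z',np.median(W[m][:,2]))
save(c,'w4c.png',(u-60,v-60,u+60,v+60),5)
print(togo(.6163,-.2892,.1217,1.8))
```

```text
{'time_s': np.float64(52.3), 'qpos': array([-0.554,  0.693,  0.846,  0.   ,  1.604, -0.784]), 'ee_pos': array([ 0.631, -0.347,  0.25 ]), 'eef_rot': array([-3.141e+00, -1.000e-03,  1.801e+00]), 'force': array([ 0.497,  0.744, -0.372]), 'grip_width': np.float64(0.066), 'grip_force': np.float64(0.0)}
[326.64763717 133.34417205]
78 0 84 0 90 0 96 (np.int64(320), np.int64(323), 4) 102 (np.int64(321), np.int64(328), 7) 108 (np.int64(320), np.int64(334), 14) 114 (np.int64(321), np.int64(334), 14) 120 (np.int64(308), np.int64(343), 26) 126 (np.int64(308), np.int64(347), 33) 132 (np.int64(308), np.int64(346), 23) 138 (np.int64(308), np.int64(347), 22) 144 (np.int64(308), np.int64(347), 24) 150 (np.int64(308), np.int64(347), 40) 156 (np.int64(321), np.int64(334), 14) 162 (np.int64(321), np.int64(334), 14) 168 (np.int64(321), np.int64(334), 14) 174 (np.int64(321), np.int64(334), 14) 180 (np.int64(321), np.int64(334), 14) 186 (np.int64(321), np.int64(334), 14) 192 (np.int64(298), np.int64(335), 20) head z 0.15070103376973043
tool dx 58.8 dy -1.2 dz 129.1 mm; spin 0.002 (axes at yaw 1.802)
```

View pics/w4c.png

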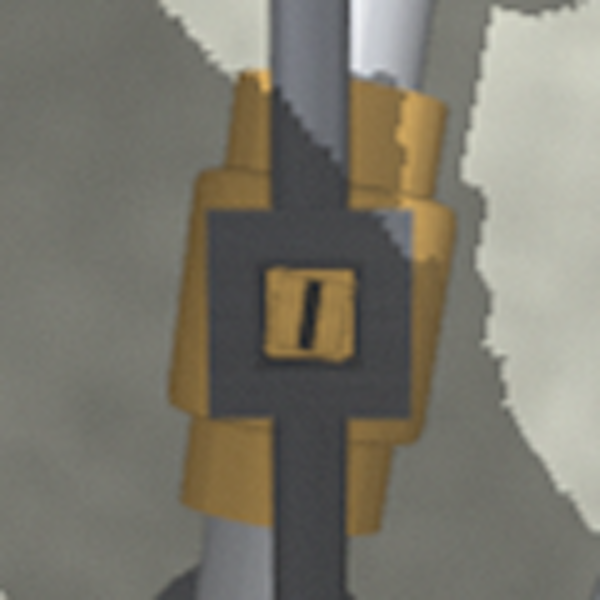

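The handle is still fitted and in line with the tool, and the head is back up at 150.7 mm. Next I'll grip the hub and turn the valve off.

Emit:
{"method": "apply_moves", "body": {"plan": [30, -0.6, 0, 0, 29, -0.6, 0, 0, 0, 0, 20, 0, 0, 0, 25, 0, 0, 0, 25, 0, 0, 0, 20, 0, 0, 0, 15, 0, 0, 0, 12, 0, 0, 0, 8, 0, 0, 0, 5, 0, 0, 0, 0, 0]}}

```text
time_s: 53.45
ee_pos: [0.6162, -0.2896, 0.1212]
eef_rot: [-3.141, -0.0, 1.802]
force: [-0.1, -0.4, -0.1]
grip_width: 0.0657
grip_force: 0.0
```

Emit:
{"method": "apply_moves", "body": {"plan": [0, 0, 0, 0, 0, 0, 0, 0, 0, 0, 0, 0, 0, 0, 0, 0, 0, 0, 0, 0, 0, 0, 0, 0], "hand": -1, "squeeze": 60}}

```text
time_s: 54.05
ee_pos: [0.6163, -0.2897, 0.1217]
eef_rot: [3.141, 0.0, 1.802]
force: [0.1, -0.1, 2.0]
grip_width: 0.0354
grip_force: 60.0
```

Emit:
{"method": "apply_moves", "body": {"plan": [0, 0, 0, 0.12, 0, 0, 0, 0.12, 0, 0, 0, 0.12, 0, 0, 0, 0.12, 0, 0, 0, 0.12, 0, 0, 0, 0.12, 0, 0, 0, 0.12, 0, 0, 0, 0.12, 0, 0, 0, 0.12, 0, 0, 0, 0.12, 0, 0, 0, 0.12, 0, 0, 0, 0.12, 0, 0, 0, 0.12, 0, 0, 0, 0.12, 0, 0, 0, 0.1, 0, 0, 0, 0]}}

```text
time_s: 55.65
ee_pos: [0.6172, -0.2902, 0.1218]
eef_rot: [3.14, -0.003, 0.018]
force: [8.2, -3.5, -2.1]
grip_width: 0.0353
grip_force: 60.0
```

Run:
```python
from h import *
print(st(),monitor.get_obs()['moment'])
```

```text
{'time_s': np.float64(55.65), 'qpos': array([-0.493,  0.664,  1.187, -0.   ,  1.288,  1.059]), 'ee_pos': array([ 0.617, -0.29 ,  0.122]), 'eef_rot': array([ 3.14e+00, -3.00e-03,  1.80e-02]), 'force': array([ 8.239, -3.504, -2.108]), 'grip_width': np.float64(0.035), 'grip_force': np.float64(60.0)} [-0.71133903 -1.40984041  0.08607117]
```

Emit:
{"method": "apply_moves", "body": {"plan": [0, 0, 0, 0.03, 0, 0, 0, 0.03, 0, 0, 0, 0.03, 0, 0, 0, 0.02, 0, 0, 0, 0]}}

```text
time_s: 56.15
ee_pos: [0.6171, -0.2903, 0.1218]
eef_rot: [3.14, -0.003, -0.089]
force: [7.6, -3.7, -2.0]
grip_width: 0.0357
grip_force: 60.0
```

Run:
```python
from h import *
print(st(),monitor.get_obs()['moment'])
```

```text
{'time_s': np.float64(56.15), 'qpos': array([-0.493,  0.664,  1.187, -0.   ,  1.288,  1.166]), 'ee_pos': array([ 0.617, -0.29 ,  0.122]), 'eef_rot': array([ 3.14e+00, -3.00e-03, -8.90e-02]), 'force': array([ 7.643, -3.662, -2.029]), 'grip_width': np.float64(0.036), 'grip_force': np.float64(60.006)} [-0.84236059 -1.50036858  0.13120899]
```

Emit:
{"method": "apply_moves", "body": {"plan": [0, 0, 0, 0.03, 0, 0, 0, 0.03, 0, 0, 0, 0, 0, 0, 0, 0]}}

```text
time_s: 56.55
ee_pos: [0.6171, -0.2903, 0.1217]
eef_rot: [3.14, -0.003, -0.148]
force: [8.4, -5.0, -3.3]
grip_width: 0.0351
grip_force: 60.0
```

Run:
```python
from h import *
print(st(),monitor.get_obs()['moment'])
```

```text
{'time_s': np.float64(56.55), 'qpos': array([-0.493,  0.664,  1.187, -0.   ,  1.288,  1.226]), 'ee_pos': array([ 0.617, -0.29 ,  0.122]), 'eef_rot': array([ 3.14e+00, -3.00e-03, -1.48e-01]), 'force': array([ 8.428, -4.961, -3.317]), 'grip_width': np.float64(0.035), 'grip_force': np.float64(60.023)} [-0.8549077  -1.47348933  0.27154367]
```

Emit:
{"method": "apply_moves", "body": {"plan": [0, 0, 0, 0.03, 0, 0, 0, 0.02, 0, 0, 0, 0, 0, 0, 0, 0]}}

```text
time_s: 56.95
ee_pos: [0.6171, -0.2904, 0.1217]
eef_rot: [3.14, -0.003, -0.197]
force: [7.6, -5.6, -2.7]
grip_width: 0.0355
grip_force: 60.2
```

Run:
```python
from h import *
print(st(),monitor.get_obs()['moment'])
```

```text
{'time_s': np.float64(56.95), 'qpos': array([-4.930e-01,  6.640e-01,  1.187e+00, -1.000e-03,  1.288e+00,
        1.275e+00]), 'ee_pos': array([ 0.617, -0.29 ,  0.122]), 'eef_rot': array([ 3.14e+00, -3.00e-03, -1.97e-01]), 'force': array([ 7.591, -5.569, -2.749]), 'grip_width': np.float64(0.035), 'grip_force': np.float64(60.157)} [-0.91801824 -1.40901492  0.73515717]
```

The moment jumped to 0.74 N m, which is the off stop. I'll ease back within the free play so the handle lies in line, then release.

Emit:
{"method": "apply_moves", "body": {"plan": [0, 0, 0, -0.05, 0, 0, 0, -0.05, 0, 0, 0, -0.05, 0, 0, 0, -0.03, 0, 0, 0, 0]}}

```text
time_s: 57.45
ee_pos: [0.6167, -0.29, 0.1217]
eef_rot: [3.141, -0.002, -0.018]
force: [5.9, -3.0, -0.8]
grip_width: 0.0353
grip_force: 60.0
```

Emit:
{"method": "apply_moves", "body": {"plan": [0, 0, 0, 0, 0, 0, 0, 0, 0, 0, 0, 0, 0, 0, 0, 0, 0, 0, 0, 0, 0, 0, -6, 0, 0, 0, -10, 0, 0, 0, -20, 0, 0, 0, -25, 0, 0, 0, -25, 0, 0, 0, -25, 0, 0, 0, -20, 0, -30, 0, 0, 0, -30, 0, 0, 0, 0, 0, 0, 0], "hand": 0.4}}

```text
time_s: 58.95
ee_pos: [0.5541, -0.2888, 0.2542]
eef_rot: [3.141, -0.001, -0.019]
force: [0.3, 0.8, -0.3]
grip_width: 0.0659
grip_force: 0.0
```

Run:
```python
from h import *
c=cam('wrist'); print(st()); q=proj(c,(.6165,-.289,.135)); print(q)
u,v=q.astype(int); x0=min(max(0,u-60),520);y0=min(max(0,v-60),280); A=c['image'][y0:y0+120,x0:x0+120]
s=cam('scene'); B=s['image'][140:260,150:390]
cv2.imwrite('pics/w5.png',np.hstack([cv2.resize(A,(400,400),interpolation=2),cv2.resize(B,(400,200),interpolation=2).repeat(2,0)])[:,:,::-1])
for b in bottles(s,.16,.18,sat=30): print(*b)
```

```text
{'time_s': np.float64(59.0), 'qpos': array([-0.538,  0.444,  1.213,  0.   ,  1.482,  1.052]), 'ee_pos': array([ 0.555, -0.289,  0.254]), 'eef_rot': array([ 3.141e+00, -2.000e-03, -1.900e-02]), 'force': array([ 0.439, -0.314, -0.004]), 'grip_width': np.float64(0.066), 'grip_force': np.float64(0.0)}
[326.24386192 134.18853658]
[0.566  0.0694] 0.0013 53 [315.5 196.2]
[0.5609 0.1548] 0.0011 54 [346.3 203.4]
[ 0.6572 -0.0081] 0.0011 52 [274.1 212.9]
[0.6508 0.0759] 0.0013 57 [305.6 219.9]
[0.6462 0.1564] 0.0012 47 [337.  227.4]
```

View pics/w5.png

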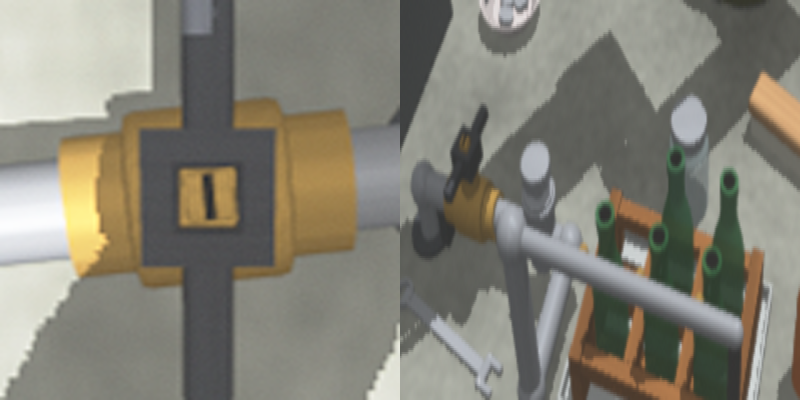

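The crops show the handle fitted and home, with the groove square across the pipe (valve off). All five bottles are upright and everything else is in place, so I'm handing in.

```bash
python3 -c "
from h import *
print(ctrl.hand_in())"
```

```text
the job is handed in; nothing more can be done
None
```

The job is handed in: all four soda bottles from the slab stand in the rack beside the one already there, the handle is fitted and the valve was turned on, the push head pressed to its stop and back up, then the valve turned off; nothing was knocked over.

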